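Case the medals under the crank-drawn cover

TASK

Case every medal lying on the shelf: lay each one flat on the plain front landing of the brass plate and slide it across the plate until it drops fully into the pocket of its own size, never carrying it through the air over the pockets. When all of them sit flat in their pockets, wind the crank clockwise one full turn until the clear cover is closed over them, then press the counter's button fully down to log the tray, and let go. Leave the other things on the shelf alone.

Things in the scene. Friction and masses are not known exactly. Their poses are not given: they have to be found in the camera images.
- medal_xs: the smallest medal: a flat copper disc 44 mm across and 12 mm thick with a silvery face (may be absent). It starts lying flat on the shelf, left (+y) of the casing unit. Origin at the centre of its underside, z up; 0.08 to 0.3 kg. The raised relief on its face looks 2 mm high and is not felt.
- medal_s: the second-smallest medal: a flat copper disc 52 mm across and 12 mm thick with a silvery face (may be absent). It starts lying flat on the shelf, left (+y) of the casing unit. Origin at the centre of its underside, z up; 0.08 to 0.3 kg. The raised relief on its face looks 2 mm high and is not felt.
- medal_m: the second-largest medal: a flat copper disc 60 mm across and 12 mm thick with a silvery face (may be absent). It starts lying flat on the shelf, left (+y) of the casing unit. Origin at the centre of its underside, z up; 0.08 to 0.3 kg. The raised relief on its face looks 2 mm high and is not felt.
- medal_l: the largest medal: a flat copper disc 68 mm across and 12 mm thick with a silvery face (may be absent). It starts lying flat on the shelf, left (+y) of the casing unit. Origin at the centre of its underside, z up; 0.08 to 0.3 kg. The raised relief on its face looks 2 mm high and is not felt.
- pocket_xs (a point): mouth centre, level with the brass plate's top, of the pocket for the smallest medal: a round recess 47 mm across and 6.5 mm deep with vertical walls, so that a seated medal stands 5.5 mm proud. Axes as the casing unit: x away from the robot across the plate (landing to pockets), y left along the row of pockets, z up.
- pocket_s (a point): mouth centre, level with the brass plate's top, of the pocket for the second-smallest medal: a round recess 55 mm across and 6.5 mm deep with vertical walls, so that a seated medal stands 5.5 mm proud. Axes as the casing unit: x away from the robot across the plate (landing to pockets), y left along the row of pockets, z up.
- pocket_m (a point): mouth centre, level with the brass plate's top, of the pocket for the second-largest medal: a round recess 63 mm across and 6.5 mm deep with vertical walls, so that a seated medal stands 5.5 mm proud. Axes as the casing unit: x away from the robot across the plate (landing to pockets), y left along the row of pockets, z up.
- pocket_l (a point): mouth centre, level with the brass plate's top, of the pocket for the largest medal: a round recess 71 mm across and 6.5 mm deep with vertical walls, so that a seated medal stands 5.5 mm proud. Axes as the casing unit: x away from the robot across the plate (landing to pockets), y left along the row of pockets, z up.
- landing (a point): middle of the plain landing at the front of the brass plate, on its top, 20 mm above the shelf. Axes as the casing unit (fixed; its yaw varies up to 0.2 rad). In this frame the 200 x 310 mm plate spans x -0.047 to 0.153 m, y -0.155 to 0.155 m; the pockets lie at x = 0.088 m, y = 0.114, 0.050, -0.022, -0.102 from the smallest to the largest. The landing is all in front of x = 0.048 m.
- cover (a joint): travel of the clear acrylic cover with two bright bars, 92 x 302 mm, driven only by the crank: 0 parked behind the pockets (front edge at x = 0.152 m in the landing's frame), 0.11 m closed. It rides 10 mm above the plate, its top 19 mm above it: clears seated medals, not unseated ones. Its rails (8 mm wide, 9 mm high) run at y = +-0.151 m, x > 0.033 m.
- crank (a joint): angle of the horizontal hand crank on the black gear housing (120 x 100 mm, 50 mm high) at the right (-y) side of the casing unit. Grows clockwise seen from above; starts between -0.4 and 0 rad, stop at 2 pi + 0.06. At 0 its arm points along the unit's -x. It drives the clear cover: parked at 0, closed over all the pockets at 2 pi. Stays where it is left; about 3 N at the grip turns it.
- crank_grip (a point): on the crank's upright black cylindrical grip, 24 mm across and 42 mm tall, which spins freely on the crank arm: point on its axis, 26 mm above its foot and 16 mm below its top, 93 mm above the shelf. It moves with the crank, 55 mm from the crank's axis.
- crank_axis (a point): point on the crank's vertical axis, at the height of crank_grip; fixed to the casing unit.
- log_button_top (a point): centre of the top of the grey round push button, 28 mm across, on top of the black coin counter box (110 x 90 mm, 45 mm high); pushed straight down.
- log_button (a joint): travel of that spring button: 0 up, 0.006 m fully down, which takes 4 N; it springs back.
- loupe: bystander, loose, to be left alone: polished chrome loupe lying on the shelf, 78 mm long, 30 mm high. Origin at the underside.
- tube: bystander, loose, to be left alone: clear coin tube with white cap standing on the shelf, 34 mm across, 70 mm high. Origin at the underside.
Not all that is in view belongs to the job. Leave any green or pink look-alike of the medal_s alone.

How it is judged:
By the outcome, as a careful person would: the job done as asked, in the order asked, and still so for the second after the job is handed in, with the robot touching nothing.
Of medal_xs, medal_s, medal_m, medal_l only 3 to 4 are there at a start; the rules pass over those that are not, and their reading is None.
At some moment in a run one of medal_xs, medal_s, medal_m, medal_l may be knocked a few centimetres aside while the robot is not near it.
Once in a run the grip may slacken for a moment while it holds something.
It also fails if it takes over 210 s, if anything falls off the work surface, if the arm or the gripper's body presses on something with over 40 N, if the wrist force passes 120 N, or if a joint passes its speed limit or range.

ROBOT

A 6-joint arm with a two-finger parallel gripper is mounted at the origin on the work surface. World frame = base frame: x ahead of the robot, y to its left, z up, the work surface at z = 0. Lengths are in m, angles in degrees, forces in N, time in s.
With the tool pointing down it reaches from about 0.4 to 0.825 m from the base axis. Payload 7 kg.
Tool frame: the origin (TCP) lies between the finger pads; the fingertips stand 22 mm ahead of it and the grasp point (between the pads) lies 3 mm ahead of it; z points along the fingers, y is the line along which they close (so a half turn about z gives the same grasp; the last joint's range is limited). The gripper opens to 88 mm and grips with 3 to 60 N. Pads are 19 mm wide; open, the fingers measure 130 mm over their backs; the gripper's body (78 mm by 193 mm) begins 47 mm behind the grasp point.
Start: joints at [90.304, 20.546, 0.682, 0, -70.136, -16.507], TCP at [0.188, 0.648, 0.249] pointing down, gripper open.
Joint ranges: [-176.03, 176.03], [-82.01, 121.73], [-58.28, 71.71], [-173.87, 95.51], [-174.79, -0.11], [-173.66, 173.66]. Speed limits (degrees/s): [136.94, 136.94, 172.46, 180, 180, 180].

INTERFACE

Orientations are given as [roll, pitch, yaw] about the fixed x, y, z axes, in that order (R = Rz(yaw) Ry(pitch) Rx(roll)).
In Python, from plant import ctrl gives the robot as it stands.
- The arm moves only by the tool apply_moves, never from a script. Its argument "targets" is a list of rows, each an object with "travel": the shift along the tool's x, y, z in mm, a list of three; "roll": the turn about the tool's z in degrees; "jaw": the finger opening in mm, from 0 to 87.6. In form: [{"travel": [tx, ty, tz], "roll": roll, "jaw": jaw}, ...]. A call has 1 to 10 rows; each row shifts and turns the commanded pose from where the row before left it, along the tool's axes as they then stand; what a row does not reach is not made up. A row lasts 1/10 s, in which the tool goes at most 50 mm and 8.59 degrees, less where a joint would pass 70% of its speed; a pose out of reach is approached as far as the arm can. A call with a gripper value outside its range is refused whole. The fingers move at their own pace and stop on an object; the grip force is fixed at half the most. Time passes only in rows, so rows that do not move let the fingers close. It gives the time, the measured TCP pose, the force, the opening and the grip force at its end, in the units of the state.
- ctrl.get_obs(): the state, without advancing time (a new reading comes with each control period).
- ctrl.snapshot(name): name is "scene" or "top"; returns the picture (384x512x3 uint8, red, green, blue); there is no depth.
- ctrl.calibration(name): a dict with "K" (3x3 intrinsics, pixels), "dist_coeffs" ([k1, k2, p1, p2, k3] as OpenCV has them; the pictures are not rectified), "extrinsics" (4x4, takes a point from camera to world coordinates). Camera axes: x right, y down, z forward; pixel columns grow to the right and rows downward; lengths in m; the calibration is good to about 2 mm. A picture is of the moment at which its call begins. calibration takes no time and is no camera call.
- ctrl.close_job(): hands the job in; it is judged then, once.
The state is a dict: "clock": time; "joint_pos": joint angles; "qvel": joint speeds; "tau": joint torques, N m; "tool_pos": TCP position; "orientation": TCP orientation; "force": force on the tool from outside, world axes, zero at the start; "moment": the same for the moment, N m; "opening": finger opening in m; "gripper_force": force on a finger pad.
Only numpy, scipy, OpenCV 4.12 (cv2) and the standard library are available. Lean on these libraries where they do the work, as an engineer would, in place of code of your own. Each camera call takes 0.05 s, during which the arm holds its last target. There are 200 camera calls.

## Working session

There is one attempt and no reset: what is moved stays moved. The work goes in short steps, Python scripts to look and compute and a tool call to move; the robot and the scene stay as the last step left them, time stands still between calls to the robot, and variables do not carry over. Pictures are saved under pics/ and viewed, at most 14 in all, crops included, and the job is handed in when it is done.

Besides the shell and the picture viewer there is one more tool, called after "Call:" by a JSON object that holds its "name" and its "arguments", one argument or row to a line. apply_moves: Moves the arm, as the interface text tells. Its arguments: {"type":"object","properties":{"targets":{"type":"array","items":{"type":"object","properties":{"travel":{"type":"array","items":{"type":"number"}},"roll":{"type":"number"},"jaw":{"type":"number"}}}}},"required":["targets"]}

```bash
mkdir -p pics; ls
cat > h.py <<'E'
import numpy as np, cv2
from plant import ctrl
def snap(name,f):
    im=ctrl.snapshot(name); cv2.imwrite('pics/'+f,cv2.cvtColor(im,cv2.COLOR_RGB2BGR)); return im
def ray(name,px):
    c=ctrl.calibration(name);K=np.array(c['K']);d=np.array(c['dist_coeffs']);T=np.array(c['extrinsics'])
    p=cv2.undistortPoints(np.array(px,float).reshape(-1,1,2),K,d).reshape(-1,2)
    r=np.c_[p,np.ones(len(p))]@T[:3,:3].T
    return T[:3,3],r
def onz(name,px,z):
    o,r=ray(name,px); t=(z-o[2])/r[:,2]; return o+r*t[:,None]
def proj(name,P):
    c=ctrl.calibration(name);T=np.linalg.inv(np.array(c['extrinsics']))
    return cv2.projectPoints(np.array(P,float).reshape(-1,1,3),cv2.Rodrigues(T[:3,:3])[0],T[:3,3],np.array(c['K']),np.array(c['dist_coeffs']))[0].reshape(-1,2)
E
python3 - <<'E'
from h import *
a=snap('scene','s0.png');b=snap('top','t0.png')
for n in('scene','top'):
    c=ctrl.calibration(n);print(n,np.round(c['K'],1).tolist(),np.round(c['extrinsics'],3).tolist())
print(ctrl.get_obs())
E
```

```text
pics
scene [[384.9, 0.0, 252.3], [0.0, 384.9, 192.0], [0.0, 0.0, 1.0]] [[0.428, 0.714, -0.554, 1.117], [0.904, -0.347, 0.25, -0.274], [-0.013, -0.608, -0.794, 0.872], [0.0, 0.0, 0.0, 1.0]]
top [[435.3, 0.0, 252.6], [0.0, 435.3, 196.7], [0.0, 0.0, 1.0]] [[-0.151, -0.969, 0.198, 0.3], [-0.989, 0.148, -0.032, 0.014], [0.002, -0.2, -0.98, 1.229], [0.0, 0.0, 0.0, 1.0]]
{'clock': 0.1, 'joint_pos': array([ 9.03054749e+01,  2.05882039e+01,  6.41230246e-01, -1.79181574e-02,
       -7.01337919e+01, -1.65071586e+01]), 'qvel': array([ 0.10812244, -0.02699273,  0.07895458, -0.03445446,  0.0722716 ,
       -0.03527113]), 'tau': array([-9.27743313e-04, -5.84161985e+01,  2.93753761e+01,  7.01524928e+00,
        1.02227210e-02, -4.78085121e-05]), 'tool_pos': array([0.18824403, 0.64783054, 0.24772268]), 'orientation': array([ 1.79917777e+02, -6.79954979e-03, -1.62077797e+01]), 'force': array([1.15606303, 0.45448206, 0.11989655]), 'moment': array([-0.0430381 ,  0.04004139, -0.02475831]), 'gripper_force': 0.0, 'opening': 0.08764353075127954}
```

View pics/s0.png

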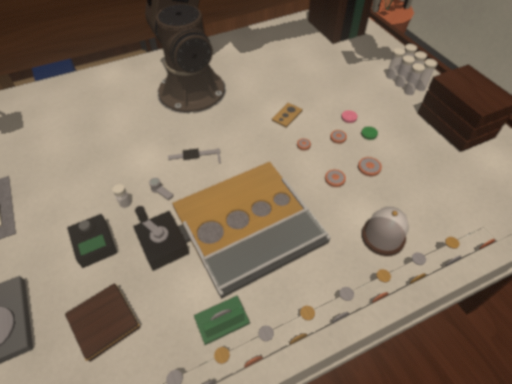

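View pics/t0.png

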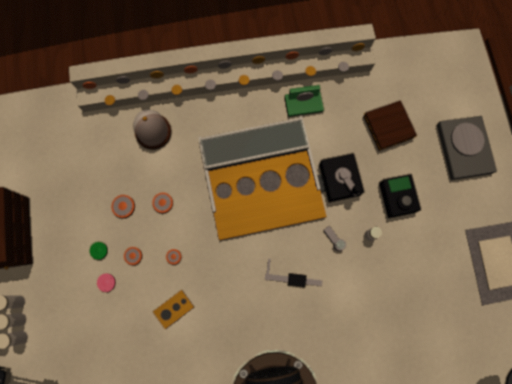

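The top view shows four medal candidates at px (123,206), (162,203), (133,256) and (174,257), all copper. There is also a green disc at (98,250) and a pink one at (106,282), both look-alikes to leave alone. The brass plate is at about (265,195), the crank at (343,178), the counter at (400,195), the loupe at (335,238) and the tube at (375,233).

Run:
```python
from h import *
b=cv2.imread('pics/t0.png'); hsv=cv2.cvtColor(b,cv2.COLOR_BGR2HSV)
for p in [(123,206),(123,198),(162,196),(133,256),(174,257),(98,250),(106,282),(200,240),(250,220),(224,190)]: print(p,hsv[p[1],p[0]])
lab=cv2.cvtColor(b,cv2.COLOR_BGR2LAB).astype(int)
bg=cv2.medianBlur(cv2.cvtColor(b,cv2.COLOR_BGR2LAB),101).astype(int)
for nm,c in dict(l1=(123,206),l2=(162,203),s1=(133,256),s2=(174,257),g=(98,250),p=(106,282)).items():
    x,y=c; w=lab[y-18:y+19,x-18:x+19]; ref=np.median(np.r_[w[0],w[-1],w[:,0],w[:,-1]],0)
    m=(np.linalg.norm(w-ref,axis=2)>14).astype(np.uint8)
    cs=cv2.findContours(m,0,1)[0]; k=max(cs,key=cv2.contourArea)
    pts=k.reshape(-1,2)+[x-18,y-18]
    W=onz('top',pts,0.011)[:,:2]; (cc,r)=cv2.minEnclosingCircle(W.astype(np.float32)); ar=m.sum()
    M=cv2.moments(m,True); cen=onz('top',[[M['m10']/M['m00']+x-18,M['m01']/M['m00']+y-18]],0.010)[0]
    s=np.linalg.norm(onz('top',[[x+1,y]],.01)-onz('top',[[x,y]],.01))
    print(nm,cen.round(4),'encl d',round(2*r*1000,1),'area d mm',round(2*np.sqrt(ar/np.pi)*s*1000,1))
m=cv2.inRange(hsv,(8,130,90),(30,255,255)); cs=cv2.findContours(m,0,2)[0]; k=max(cs,key=cv2.contourArea)
W=onz('top',k.reshape(-1,2),0.02)[:,:2]; rect=cv2.minAreaRect((W*1000).astype(np.float32)); print(rect, cv2.boxPoints(rect).round(1).tolist())
crop=cv2.resize(b[180:310,70:200],None,fx=4.5,fy=4.5,interpolation=cv2.INTER_CUBIC);cv2.imwrite('pics/c1.png',crop)
crop=cv2.resize(b[110:250,190:430],None,fx=3.3,fy=3.3,interpolation=cv2.INTER_CUBIC);cv2.imwrite('pics/c2.png',crop)
```

```text
(123, 206) [ 10 203 163]
(123, 198) [ 10  57 116]
(162, 196) [ 13  61 118]
(133, 256) [  9 201 157]
(174, 257) [  9 192 153]
(98, 250) [ 64 208  92]
(106, 282) [177 139 176]
(200, 240) [ 18  76 155]
(250, 220) [ 18 219 154]
(224, 190) [12 53 87]
l1 [0.5738 0.3468 0.01  ] encl d 75.9 area d mm 75.0
l2 [0.5672 0.2327 0.01  ] encl d 67.4 area d mm 65.8
s1 [0.429  0.3327 0.01  ] encl d 59.8 area d mm 58.8
s2 [0.4097 0.2189 0.01  ] encl d 49.9 area d mm 49.6
g [0.4578 0.4289 0.01  ] encl d 60.2 area d mm 59.9
p [0.3657 0.4151 0.01  ] encl d 59.4 area d mm 59.2
((546.6064453125, -61.914215087890625), (202.47415161132812, 311.7821350097656), 3.5421974658966064) [[435.8999938964844, 87.4000015258789], [455.20001220703125, -223.8000030517578], [657.2999877929688, -211.3000030517578], [638.0, 99.9000015258789]]
```

View pics/c1.png

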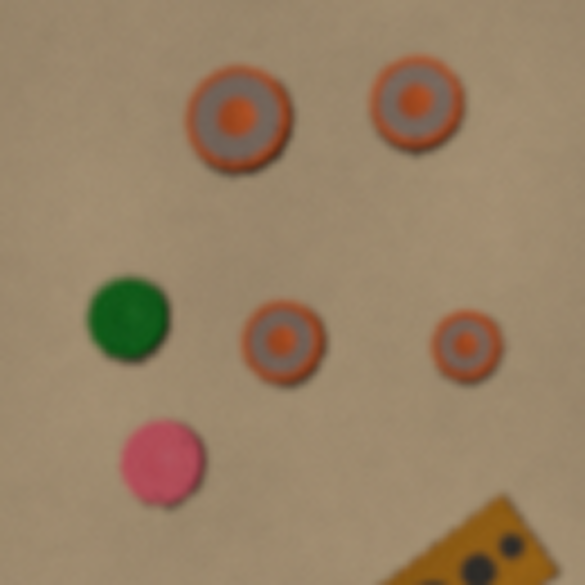

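View pics/c2.png

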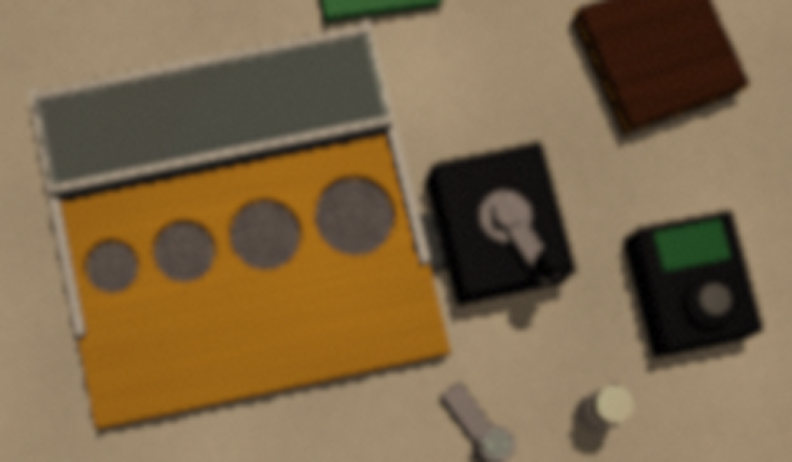

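The mask diameters (49.6, 58.8, 65.8 and 75.0 mm) carry the same edge inflation of about 6 mm each. That gives:
- xs at (174,257)
- s at (133,256)
- m at (162,203)
- l at (123,206)

In the crop all four have a copper rim and silvery face, so none is missing. The green and pink discs are plain, so they are not medals. Next I fit the unit's frame from the pockets.

```bash
cat >> h.py <<'E'
def disc(im,c,h=18,z=0.0105,th=14):
    lab=cv2.cvtColor(im,cv2.COLOR_RGB2LAB).astype(int); x,y=map(int,np.round(c)); w=lab[y-h:y+h+1,x-h:x+h+1]
    ref=np.median(np.r_[w[0],w[-1],w[:,0],w[:,-1]],0); m=(np.linalg.norm(w-ref,axis=2)>th).astype(np.uint8)
    k=max(cv2.findContours(m,0,1)[0],key=cv2.contourArea); m2=np.zeros_like(m);cv2.drawContours(m2,[k],-1,1,-1)
    M=cv2.moments(m2,True); p=np.array([M['m10']/M['m00']+x-h,M['m01']/M['m00']+y-h]); return p,onz('top',[p],z)[0],2*np.sqrt(m2.sum()/np.pi)
PK=np.array([[.088,.114],[.088,.050],[.088,-.022],[.088,-.102]])
E
python3 - <<'E'
from h import *
b=cv2.cvtColor(cv2.imread('pics/t0.png'),cv2.COLOR_BGR2RGB); hsv=cv2.cvtColor(b,cv2.COLOR_RGB2HSV)
W=[]
for c,h in [((224,190),12),((246,186),13),((270,181),14),((297,175),15)]:
    w=hsv[c[1]-h:c[1]+h+1,c[0]-h:c[0]+h+1]; m=(w[...,1]<140).astype(np.uint8)
    k=max(cv2.findContours(m,0,1)[0],key=cv2.contourArea); m2=np.zeros_like(m);cv2.drawContours(m2,[k],-1,1,-1)
    M=cv2.moments(m2,True);p=[M['m10']/M['m00']+c[0]-h,M['m01']/M['m00']+c[1]-h]; W.append(onz('top',[p],.02)[0,:2]); print(np.round(p,2),W[-1].round(4),m2.sum())
W=np.array(W); a=PK-PK.mean(0); q=W-W.mean(0); th=np.arctan2((a[:,0]*q[:,1]-a[:,1]*q[:,0]).sum(),(a*q).sum())
R=np.array([[np.cos(th),-np.sin(th)],[np.sin(th),np.cos(th)]]); t=W.mean(0)-R@PK.mean(0)
print(np.degrees(th),t,'res mm',((PK@R.T+t-W)*1000).round(1).tolist())
for n,(x,y) in dict(front_c=(-.047,0),fl=(-.047,.155),fr=(-.047,-.155)).items(): print(n,(R@[x,y]+t).round(4))
E
```

```text
[223.39 190.46] [0.5744 0.0542] 173
[245.34 185.87] [ 0.5782 -0.0095] 244
[269.86 180.67] [ 0.5828 -0.081 ] 321
[296.97 175.13] [ 0.5872 -0.1606] 413
3.439295868796096 [ 0.49342808 -0.06446918] res mm [[0.0, 0.4], [0.0, 0.2], [-0.2, -0.1], [0.1, -0.5]]
front_c [ 0.4465 -0.0673]
fl [0.4372 0.0874]
fr [ 0.4558 -0.222 ]
```

Call:
{"name": "apply_moves", "arguments": {
  "targets": [
    {"travel": [0,0,0],"roll": -6.55,"jaw": 87.6},
    {"travel": [0,0,0],"roll": -6.55,"jaw": 87.6},
    {"travel": [0,0,0],"roll": -6.55,"jaw": 87.6},
    {"travel": [16,36,14],"roll": 0,"jaw": 80},
    {"travel": [16,36,14],"roll": 0,"jaw": 70},
    {"travel": [16,36,14],"roll": 0,"jaw": 66},
    {"travel": [16,36,14],"roll": 0,"jaw": 66},
    {"travel": [16,36,14],"roll": 0,"jaw": 66},
    {"travel": [16,36,14],"roll": 0,"jaw": 66},
    {"travel": [16,36,14],"roll": 0,"jaw": 66}
  ]
}}

```text
clock: 1.1
tool_pos: [0.3157, 0.4016, 0.1499]
orientation: [180.0, 0.0, 3.5]
force: [1.2, -0.5, 0.4]
opening: 0.0661
gripper_force: 0.0
```

```bash
cat >> h.py <<'E'
YAW=3.439; U=np.array([[np.cos(np.radians(YAW)),-np.sin(np.radians(YAW))],[np.sin(np.radians(YAW)),np.cos(np.radians(YAW))]]); T0=np.array([.49343,-.06447])
def unit(p): return U.T@(np.array(p)[:2]-T0)
def world(u): return U@np.array(u)+T0
def to(x,y,z):
    "tool-frame mm from the measured pose to world x,y,z"
    o=ctrl.get_obs(); s=np.radians(o['orientation'][2]); d=(np.array([x,y,z])-o['tool_pos'])*1000
    return np.round([d[0]*np.cos(s)+d[1]*np.sin(s), d[0]*np.sin(s)-d[1]*np.cos(s), -d[2]],1)
E
python3 - <<'E'
from h import *
print(to(.4097,.2189,.06),ctrl.get_obs()['orientation'])
E
```

```text
[ 82.8 188.1  89.9] [1.79989003e+02 8.06874346e-03 3.45874188e+00]
```

Call:
{"name": "apply_moves", "arguments": {
  "targets": [
    {"travel": [13.5,31,15],"roll": 0,"jaw": 66},
    {"travel": [13.5,31,15],"roll": 0,"jaw": 66},
    {"travel": [13.5,31,15],"roll": 0,"jaw": 66},
    {"travel": [13.5,31,15],"roll": 0,"jaw": 66},
    {"travel": [13.5,31,15],"roll": 0,"jaw": 66},
    {"travel": [0,0,0],"roll": 0,"jaw": 66},
    {"travel": [0,0,0],"roll": 0,"jaw": 66}
  ]
}}

```text
clock: 1.8
tool_pos: [0.3922, 0.2518, 0.0752]
orientation: [179.9, 0.0, 3.3]
force: [0.1, 0.7, 0.6]
opening: 0.0658
gripper_force: 0.0
```

Run:
```python
from h import *
print(to(.4097,.2189,.0245),ctrl.get_obs()['orientation'])
```

```text
[15.5 33.9 50.7] [1.79948636e+02 3.30025074e-02 3.34309399e+00]
```

Call:
{"name": "apply_moves", "arguments": {
  "targets": [
    {"travel": [15.5,34,0],"roll": 0,"jaw": 66},
    {"travel": [0,0,20],"roll": 0,"jaw": 66},
    {"travel": [0,0,20],"roll": 0,"jaw": 66},
    {"travel": [0,0,10.5],"roll": 0,"jaw": 66},
    {"travel": [0,0,0],"roll": 0,"jaw": 50},
    {"travel": [0,0,0],"roll": 0,"jaw": 40},
    {"travel": [0,0,0],"roll": 0,"jaw": 40},
    {"travel": [0,0,0],"roll": 0,"jaw": 40},
    {"travel": [0,0,0],"roll": 0,"jaw": 40}
  ]
}}

```text
clock: 2.7
tool_pos: [0.4099, 0.2204, 0.0259]
orientation: [-179.9, -0.1, 3.5]
force: [-1.9, 2.0, 4.6]
opening: 0.0428
gripper_force: 30.0
```

Call:
{"name": "apply_moves", "arguments": {
  "targets": [
    {"travel": [0,0,0],"roll": 0,"jaw": 66},
    {"travel": [0,0,0],"roll": 0,"jaw": 66},
    {"travel": [0,0,0],"roll": 0,"jaw": 66},
    {"travel": [0,0,0],"roll": 8.5,"jaw": 66},
    {"travel": [0,0,0],"roll": 8.5,"jaw": 66},
    {"travel": [0,0,0],"roll": 8.5,"jaw": 66},
    {"travel": [0,0,0],"roll": 8.5,"jaw": 66},
    {"travel": [0,0,0],"roll": 8.5,"jaw": 66},
    {"travel": [0,0,0],"roll": 8.5,"jaw": 66},
    {"travel": [0,0,0],"roll": 8.5,"jaw": 66}
  ]
}}

```text
clock: 3.7
tool_pos: [0.4094, 0.2194, 0.0249]
orientation: [180.0, -0.0, -56.4]
force: [0.2, -0.2, -0.7]
opening: 0.066
gripper_force: 0.0
```

Call:
{"name": "apply_moves", "arguments": {
  "targets": [
    {"travel": [0,0,0],"roll": 8.5,"jaw": 66},
    {"travel": [0,0,0],"roll": 8.5,"jaw": 66},
    {"travel": [0,0,0],"roll": 8.5,"jaw": 66},
    {"travel": [0,0,0],"roll": 5,"jaw": 66},
    {"travel": [0,0,0],"roll": 0,"jaw": 66},
    {"travel": [0,0,0],"roll": 0,"jaw": 40},
    {"travel": [0,0,0],"roll": 0,"jaw": 40},
    {"travel": [0,0,0],"roll": 0,"jaw": 40},
    {"travel": [0,0,0],"roll": 0,"jaw": 40},
    {"travel": [0,0,0],"roll": 0,"jaw": 40}
  ]
}}

```text
clock: 4.7
tool_pos: [0.4096, 0.2197, 0.0251]
orientation: [-180.0, -0.0, -86.5]
force: [-0.1, 1.0, 0.5]
opening: 0.043
gripper_force: 30.0
```

Run:
```python
from h import *
o=ctrl.get_obs();print(o['tool_pos'],o['orientation'],unit(o['tool_pos']))
print(to(*world([0.0,.114]),.075))
```

```text
[0.40956097 0.21968384 0.02505665] [-1.79998443e+02 -5.53798050e-04 -8.65276813e+01] [-0.06667279  0.28867309]
[174.7 -66.6 -49.9]
```

Call:
{"name": "apply_moves", "arguments": {
  "targets": [
    {"travel": [0,0,-20],"roll": 0,"jaw": 40},
    {"travel": [0,0,-20],"roll": 0,"jaw": 40},
    {"travel": [30,-11,0],"roll": 0,"jaw": 40},
    {"travel": [30,-11,0],"roll": 0,"jaw": 40},
    {"travel": [30,-11,0],"roll": 0,"jaw": 40},
    {"travel": [30,-11,0],"roll": 0,"jaw": 40},
    {"travel": [30,-11,0],"roll": 0,"jaw": 40},
    {"travel": [24.5,-11,0],"roll": 0,"jaw": 40},
    {"travel": [0,0,0],"roll": 0,"jaw": 40},
    {"travel": [0,0,0],"roll": 0,"jaw": 40}
  ]
}}

```text
clock: 5.7
tool_pos: [0.4857, 0.0488, 0.0648]
orientation: [180.0, -0.0, -86.7]
force: [-0.4, -0.4, -1.1]
opening: 0.0429
gripper_force: 30.0
```

Run:
```python
from h import *
o=ctrl.get_obs();print(o['tool_pos'],o['orientation'],unit(o['tool_pos']),o['opening'])
print(to(*world([0.0,.114]),.0455))
```

```text
[0.48571667 0.04878537 0.06480343] [ 1.79965189e+02 -6.79282309e-03 -8.66551635e+01] [-0.00090572  0.11351411] 0.042946081939038566
[-0.5 -0.9 19.3]
```

Call:
{"name": "apply_moves", "arguments": {
  "targets": [
    {"travel": [-0.5,-0.9,10],"roll": 0,"jaw": 40},
    {"travel": [0,0,8.8],"roll": 0,"jaw": 40},
    {"travel": [0,0,0],"roll": 0,"jaw": 40},
    {"travel": [0,0,0],"roll": 0,"jaw": 52},
    {"travel": [0,0,0],"roll": 0,"jaw": 52},
    {"travel": [0,0,0],"roll": 0,"jaw": 52},
    {"travel": [0,0,0],"roll": 0,"jaw": 40},
    {"travel": [0,0,0],"roll": 0,"jaw": 40},
    {"travel": [0,0,0],"roll": 0,"jaw": 40}
  ]
}}

```text
clock: 6.6
tool_pos: [0.4868, 0.0501, 0.0464]
orientation: [-180.0, 0.0, -86.6]
force: [-1.7, 2.1, 3.3]
opening: 0.0427
gripper_force: 30.0
```

Run:
```python
from h import *
o=ctrl.get_obs();print(o['tool_pos'],o['orientation'],unit(o['tool_pos']),o['opening'])
print(to(*world([0.088,.114]),.0455))
```

```text
[0.48677173 0.05005488 0.04644   ] [-1.79989698e+02  7.03866842e-03 -8.65540574e+01] [0.00022359 0.11471805] 0.04267687603559162
[  0.7 -87.8   0.9]
```

Call:
{"name": "apply_moves", "arguments": {
  "targets": [
    {"travel": [0.5,-12,0],"roll": 0,"jaw": 40},
    {"travel": [0,-12,0],"roll": 0,"jaw": 40},
    {"travel": [0,-12,0],"roll": 0,"jaw": 40},
    {"travel": [0,-12,0],"roll": 0,"jaw": 40},
    {"travel": [0,-12,0],"roll": 0,"jaw": 40},
    {"travel": [0,-12,0],"roll": 0,"jaw": 40},
    {"travel": [0,-12,0],"roll": 0,"jaw": 40},
    {"travel": [0,-3.8,0],"roll": 0,"jaw": 40},
    {"travel": [0,0,0],"roll": 0,"jaw": 40},
    {"travel": [0,0,0],"roll": 0,"jaw": 40}
  ]
}}

```text
clock: 7.6
tool_pos: [0.5753, 0.0549, 0.0461]
orientation: [-179.9, 0.0, -86.6]
force: [4.4, -1.1, -3.3]
opening: 0.0429
gripper_force: 30.0
```

Run:
```python
from h import *
o=[ctrl.get_obs() for _ in range(1)][0];print(o['tool_pos'],o['orientation'],unit(o['tool_pos']),o['opening'],o['force'])
```

```text
[0.57526584 0.05491426 0.04605785] [-1.79925860e+02  1.50573912e-02 -8.65563902e+01] [0.08884984 0.11426029] 0.042864509244088383 [ 4.42486029 -1.05702469 -3.29157763]
```

Call:
{"name": "apply_moves", "arguments": {
  "targets": [
    {"travel": [0,0,0],"roll": 0,"jaw": 52},
    {"travel": [0,0,0],"roll": 0,"jaw": 52},
    {"travel": [0,0,0],"roll": 0,"jaw": 52},
    {"travel": [0,0,-20],"roll": 0,"jaw": 60},
    {"travel": [0,0,-40],"roll": 0,"jaw": 66},
    {"travel": [-40,10,-10],"roll": 0,"jaw": 66},
    {"travel": [-45,10,0],"roll": 0,"jaw": 66},
    {"travel": [-45,10,0],"roll": 0,"jaw": 66},
    {"travel": [-45,10,0],"roll": 0,"jaw": 66},
    {"travel": [-45,10,0],"roll": 0,"jaw": 66}
  ]
}}

```text
clock: 8.6
tool_pos: [0.5102, 0.2729, 0.1166]
orientation: [-180.0, 0.0, -86.6]
force: [0.7, -0.3, -0.6]
opening: 0.0659
gripper_force: 0.0
```

Run:
```python
from h import *
b=snap('top','t1.png'); snap('scene','s1.png')
c=cv2.imread('pics/t1.png')[110:330,60:330]; cv2.imwrite('pics/t1c.png',cv2.resize(c,None,fx=2.7,fy=2.7,interpolation=cv2.INTER_CUBIC))
o=ctrl.get_obs();print(o['tool_pos'])
```

```text
[0.51015574 0.27600651 0.11656087]
```

View pics/t1c.png

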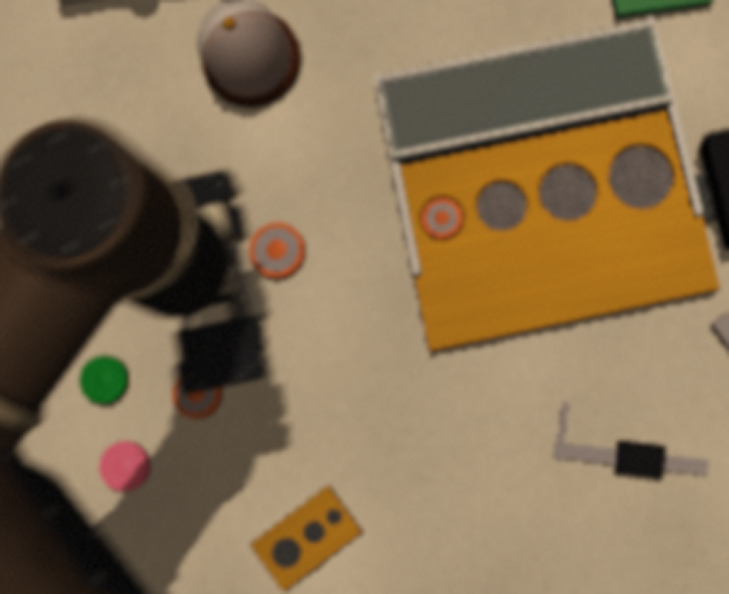

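The xs medal is now centred in its pocket at px (223.7,190.4), where the empty pocket measured (223.4,190.5). A medal still on top would be offset by about 1.5 mm, so it has seated. The medals at (162,203) and (133,256) have not moved. Next is m.

Run:
```python
from h import *
b=cv2.cvtColor(cv2.imread('pics/t1.png'),cv2.COLOR_BGR2RGB)
print(disc(b,(162.6,202.6),15))
print(to(.5672,.2333,.06),ctrl.get_obs()['orientation'])
```

```text
(array([158.71404399, 203.73096447]), array([0.5660787, 0.243163 , 0.0105   ]), np.float64(27.431452220735256))
[ 46.3 -54.2  56.6] [-1.79941851e+02  5.64777570e-02 -8.62799834e+01]
```

Call:
{"name": "apply_moves", "arguments": {
  "targets": [
    {"travel": [23,-27,0],"roll": 0,"jaw": 82},
    {"travel": [23,-27,0],"roll": 0,"jaw": 82},
    {"travel": [0,0,30],"roll": 0,"jaw": 82},
    {"travel": [0,0,26],"roll": 0,"jaw": 82},
    {"travel": [0,0,0],"roll": 0,"jaw": 82},
    {"travel": [0,0,0],"roll": 0,"jaw": 82}
  ]
}}

```text
clock: 9.3
tool_pos: [0.5679, 0.2283, 0.0604]
orientation: [180.0, -0.1, -86.5]
force: [0.8, 0.2, 0.5]
opening: 0.0816
gripper_force: 0.0
```

Run:
```python
from h import *
print(to(.5672,.2333,.025),ctrl.get_obs()['orientation'],ctrl.get_obs()['opening'])
```

```text
[-5.   0.4 35.4] [ 1.79952018e+02 -5.81132671e-02 -8.65381189e+01] 0.08155667182588351
```

Call:
{"name": "apply_moves", "arguments": {
  "targets": [
    {"travel": [-5,0.4,15],"roll": 0,"jaw": 82},
    {"travel": [0,0,20],"roll": 0,"jaw": 82},
    {"travel": [0,0,0],"roll": 0,"jaw": 56},
    {"travel": [0,0,0],"roll": 0,"jaw": 56},
    {"travel": [0,0,0],"roll": 0,"jaw": 56},
    {"travel": [0,0,0],"roll": 0,"jaw": 56},
    {"travel": [0,0,0],"roll": 0,"jaw": 56},
    {"travel": [0,0,0],"roll": 0,"jaw": 82},
    {"travel": [0,0,0],"roll": 0,"jaw": 82},
    {"travel": [0,0,0],"roll": 0,"jaw": 82}
  ]
}}

```text
clock: 10.3
tool_pos: [0.567, 0.2334, 0.0251]
orientation: [180.0, -0.0, -86.6]
force: [-1.0, 0.1, 0.6]
opening: 0.0773
gripper_force: 0.0
```

Call:
{"name": "apply_moves", "arguments": {
  "targets": [
    {"travel": [0,0,0],"roll": -8.5,"jaw": 82},
    {"travel": [0,0,0],"roll": -8.5,"jaw": 82},
    {"travel": [0,0,0],"roll": -8.5,"jaw": 82},
    {"travel": [0,0,0],"roll": -8.5,"jaw": 82},
    {"travel": [0,0,0],"roll": -8.5,"jaw": 82},
    {"travel": [0,0,0],"roll": -8.5,"jaw": 82},
    {"travel": [0,0,0],"roll": -8.5,"jaw": 82},
    {"travel": [0,0,0],"roll": -8.5,"jaw": 82},
    {"travel": [0,0,0],"roll": -8.5,"jaw": 82},
    {"travel": [0,0,0],"roll": -8.5,"jaw": 82}
  ]
}}

```text
clock: 11.3
tool_pos: [0.567, 0.2334, 0.0249]
orientation: [180.0, 0.0, -1.2]
force: [0.2, -0.1, 0.9]
opening: 0.082
gripper_force: 0.0
```

Call:
{"name": "apply_moves", "arguments": {
  "targets": [
    {"travel": [0,0,0],"roll": -5,"jaw": 82},
    {"travel": [0,0,0],"roll": 0,"jaw": 56},
    {"travel": [0,0,0],"roll": 0,"jaw": 56},
    {"travel": [0,0,0],"roll": 0,"jaw": 56},
    {"travel": [0,0,0],"roll": 0,"jaw": 56},
    {"travel": [0,0,0],"roll": 0,"jaw": 56}
  ]
}}

```text
clock: 11.9
tool_pos: [0.5672, 0.2337, 0.0252]
orientation: [180.0, 0.0, 3.4]
force: [-0.0, 0.6, -0.8]
opening: 0.0592
gripper_force: 30.0
```

Run:
```python
from h import *
o=ctrl.get_obs();print(o['tool_pos'],o['orientation'],unit(o['tool_pos']),o['opening'])
print(to(*world([0.0,.25]),.065),world([0,-.022]))
```

```text
[0.56722762 0.23366999 0.02516546] [1.79995831e+02 6.52761365e-03 3.40348303e+00] [0.0915489  0.29317629] 0.0591774077317269
[-91.5  43.2 -39.8] [ 0.49474969 -0.08643038]
```

Call:
{"name": "apply_moves", "arguments": {
  "targets": [
    {"travel": [0,0,-20],"roll": 0,"jaw": 56},
    {"travel": [0,0,-20],"roll": 0,"jaw": 56},
    {"travel": [-31,14,0],"roll": 0,"jaw": 56},
    {"travel": [-31,14,0],"roll": 0,"jaw": 56},
    {"travel": [-29.5,15,0],"roll": 0,"jaw": 56},
    {"travel": [0,0,0],"roll": 8.5,"jaw": 56},
    {"travel": [0,0,0],"roll": 8.5,"jaw": 56},
    {"travel": [0,0,0],"roll": 8.5,"jaw": 56},
    {"travel": [0,0,0],"roll": 8.5,"jaw": 56},
    {"travel": [0,0,0],"roll": 8.5,"jaw": 56}
  ]
}}

```text
clock: 12.9
tool_pos: [0.4782, 0.185, 0.0651]
orientation: [180.0, 0.0, -39.4]
force: [0.3, 0.6, -3.2]
opening: 0.0588
gripper_force: 30.0
```

Call:
{"name": "apply_moves", "arguments": {
  "targets": [
    {"travel": [0,0,0],"roll": 8.5,"jaw": 56},
    {"travel": [0,0,0],"roll": 8.5,"jaw": 56},
    {"travel": [0,0,0],"roll": 8.5,"jaw": 56},
    {"travel": [0,0,0],"roll": 8.5,"jaw": 56},
    {"travel": [0,0,0],"roll": 8.5,"jaw": 56},
    {"travel": [0,0,0],"roll": 5,"jaw": 56},
    {"travel": [0,0,0],"roll": 0,"jaw": 56}
  ]
}}

```text
clock: 13.6
tool_pos: [0.4782, 0.185, 0.0651]
orientation: [180.0, -0.0, -86.7]
force: [0.1, -0.5, -1.9]
opening: 0.0588
gripper_force: 30.0
```

Run:
```python
from h import *
o=ctrl.get_obs();print(o['tool_pos'],o['orientation'],unit(o['tool_pos']),o['opening'])
print(to(*world([0.0,-.022]),.065))
```

```text
[0.47822826 0.18504363 0.06506037] [ 1.79968840e+02 -1.39122638e-02 -8.66587494e+01] [-2.07081983e-04  2.49976202e-01] 0.05884296828138666
[ 2.72e+02 -7.00e-01  1.00e-01]
```

Call:
{"name": "apply_moves", "arguments": {
  "targets": [
    {"travel": [34,0,0],"roll": 0,"jaw": 56},
    {"travel": [34,0,0],"roll": 0,"jaw": 56},
    {"travel": [34,0,0],"roll": 0,"jaw": 56},
    {"travel": [34,0,0],"roll": 0,"jaw": 56},
    {"travel": [34,0,0],"roll": 0,"jaw": 56},
    {"travel": [34,0,0],"roll": 0,"jaw": 56},
    {"travel": [34,0,0],"roll": 0,"jaw": 56},
    {"travel": [34,0,0],"roll": 0,"jaw": 56},
    {"travel": [0,0,0],"roll": 0,"jaw": 56},
    {"travel": [0,0,0],"roll": 0,"jaw": 56}
  ]
}}

```text
clock: 14.6
tool_pos: [0.4946, -0.087, 0.0651]
orientation: [180.0, 0.0, -86.6]
force: [0.3, 0.2, -0.9]
opening: 0.0591
gripper_force: 30.0
```

Run:
```python
from h import *
o=ctrl.get_obs();print(o['tool_pos'],o['orientation'],unit(o['tool_pos']),o['opening'])
print(to(*world([0.0,-.022]),.0455))
```

```text
[ 0.49455439 -0.08701841  0.06506325] [ 1.79976603e+02  3.26448036e-03 -8.65639130e+01] [-0.00023022 -0.02257525] 0.05908959776230731
[-0.6 -0.2 19.6]
```

Call:
{"name": "apply_moves", "arguments": {
  "targets": [
    {"travel": [-0.5,0,10],"roll": 0,"jaw": 56},
    {"travel": [0,0,9.6],"roll": 0,"jaw": 56},
    {"travel": [0,0,0],"roll": 0,"jaw": 56},
    {"travel": [0,0,0],"roll": 0,"jaw": 68},
    {"travel": [0,0,0],"roll": 0,"jaw": 68},
    {"travel": [0,0,0],"roll": 0,"jaw": 68},
    {"travel": [0,0,0],"roll": 0,"jaw": 56},
    {"travel": [0,0,0],"roll": 0,"jaw": 56},
    {"travel": [0,0,0],"roll": 0,"jaw": 56},
    {"travel": [0,0,0],"roll": 0,"jaw": 56}
  ]
}}

```text
clock: 15.6
tool_pos: [0.4948, -0.0857, 0.0459]
orientation: [-180.0, 0.0, -86.6]
force: [-1.6, 0.8, 4.4]
opening: 0.059
gripper_force: 30.0
```

Call:
{"name": "apply_moves", "arguments": {
  "targets": [
    {"travel": [0,-12,0],"roll": 0,"jaw": 56},
    {"travel": [0,-12,0],"roll": 0,"jaw": 56},
    {"travel": [0,-12,0],"roll": 0,"jaw": 56},
    {"travel": [0,-12,0],"roll": 0,"jaw": 56},
    {"travel": [0,-12,0],"roll": 0,"jaw": 56},
    {"travel": [0,-12,0],"roll": 0,"jaw": 56},
    {"travel": [0,-12,0],"roll": 0,"jaw": 56},
    {"travel": [0,-4,0],"roll": 0,"jaw": 56},
    {"travel": [0,0,0],"roll": 0,"jaw": 56},
    {"travel": [0,0,0],"roll": 0,"jaw": 56}
  ]
}}

```text
clock: 16.6
tool_pos: [0.5834, -0.0803, 0.0453]
orientation: [-179.9, 0.0, -86.6]
force: [2.2, -0.2, -2.2]
opening: 0.0591
gripper_force: 30.0
```

Run:
```python
from h import *
o=ctrl.get_obs();print(o['tool_pos'],o['orientation'],unit(o['tool_pos']),o['opening'],o['force'])
```

```text
[ 0.58344673 -0.0803073   0.04534086] [-1.79924103e+02  9.02187082e-03 -8.65516715e+01] [ 0.08890462 -0.02120851] 0.059140416016664504 [ 2.16558999 -0.16638173 -2.18627028]
```

Call:
{"name": "apply_moves", "arguments": {
  "targets": [
    {"travel": [0.6,0.6,0],"roll": 0,"jaw": 56},
    {"travel": [0,0,0],"roll": 0,"jaw": 56},
    {"travel": [0,0,0],"roll": 0,"jaw": 68},
    {"travel": [0,0,0],"roll": 0,"jaw": 68},
    {"travel": [0,0,0],"roll": 0,"jaw": 68},
    {"travel": [0,0,-20],"roll": 0,"jaw": 70},
    {"travel": [0,0,-40],"roll": 0,"jaw": 75},
    {"travel": [-45,10,0],"roll": 0,"jaw": 75},
    {"travel": [-45,10,0],"roll": 0,"jaw": 75},
    {"travel": [-45,10,0],"roll": 0,"jaw": 75}
  ]
}}

```text
clock: 17.6
tool_pos: [0.5433, 0.0527, 0.106]
orientation: [-180.0, 0.0, -86.6]
force: [0.4, 0.5, 0.2]
opening: 0.0753
gripper_force: 0.0
```

Call:
{"name": "apply_moves", "arguments": {
  "targets": [
    {"travel": [-45,10,0],"roll": 0,"jaw": 75},
    {"travel": [-45,10,0],"roll": 0,"jaw": 75},
    {"travel": [-45,10,0],"roll": 0,"jaw": 75},
    {"travel": [-45,10,0],"roll": 0,"jaw": 75},
    {"travel": [0,0,0],"roll": 0,"jaw": 75}
  ]
}}

```text
clock: 18.1
tool_pos: [0.4924, 0.2335, 0.106]
orientation: [-179.9, 0.0, -86.3]
force: [-0.6, 0.4, 0.1]
opening: 0.0749
gripper_force: 0.0
```

Run:
```python
from h import *
b=snap('top','t2.png')
c=cv2.imread('pics/t2.png')[110:330,60:330]; cv2.imwrite('pics/t2c.png',cv2.resize(c,None,fx=2.7,fy=2.7,interpolation=cv2.INTER_CUBIC))
o=ctrl.get_obs();print(o['tool_pos'],to(.429,.3332,.06))
```

```text
[0.49242649 0.2314296  0.1057435 ] [-105.6   56.8   45.7]
```

View pics/t2c.png

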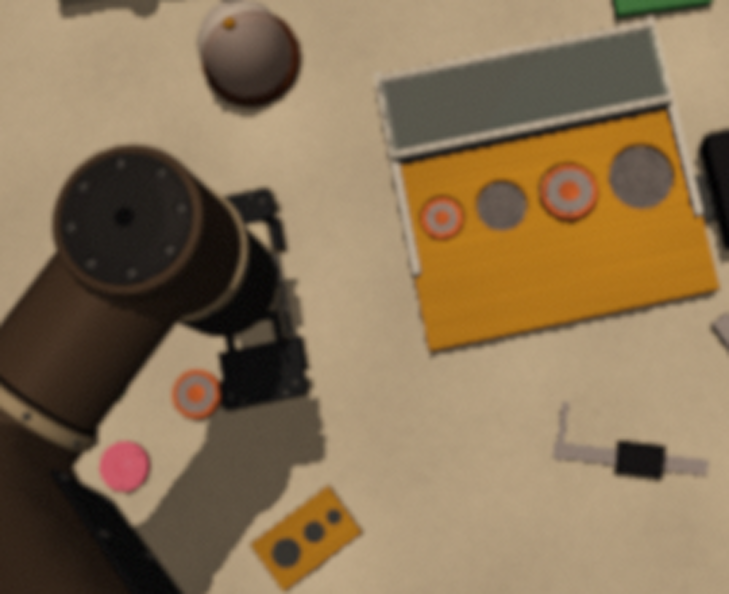

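Medal m fills its pocket at crop (569,191), with xs at (442,217). Medal s is unmoved at crop (197,394), and it is next.

Call:
{"name": "apply_moves", "arguments": {
  "targets": [
    {"travel": [-35,19,0],"roll": 0,"jaw": 75},
    {"travel": [-35,19,0],"roll": 0,"jaw": 75},
    {"travel": [-35.5,19,0],"roll": 0,"jaw": 75},
    {"travel": [0,0,25],"roll": 0,"jaw": 75},
    {"travel": [0,0,20],"roll": 0,"jaw": 75},
    {"travel": [0,0,0],"roll": 0,"jaw": 75},
    {"travel": [0,0,0],"roll": 0,"jaw": 75}
  ]
}}

```text
clock: 18.85
tool_pos: [0.4304, 0.3301, 0.0608]
orientation: [180.0, -0.1, -86.6]
force: [-0.1, -0.2, 0.0]
opening: 0.0753
gripper_force: 0.0
```

Run:
```python
from h import *
print(to(.429,.3332,.025),ctrl.get_obs()['orientation'],ctrl.get_obs()['opening'])
```

```text
[-3.2  1.2 35.8] [ 1.79965631e+02 -7.19899975e-02 -8.65965159e+01] 0.07525599715406218
```

Call:
{"name": "apply_moves", "arguments": {
  "targets": [
    {"travel": [-3.2,1.2,15],"roll": 0,"jaw": 75},
    {"travel": [0,0,20.5],"roll": 0,"jaw": 75},
    {"travel": [0,0,0],"roll": 0,"jaw": 48},
    {"travel": [0,0,0],"roll": 0,"jaw": 48},
    {"travel": [0,0,0],"roll": 0,"jaw": 48},
    {"travel": [0,0,0],"roll": 0,"jaw": 48},
    {"travel": [0,0,0],"roll": 0,"jaw": 48},
    {"travel": [0,0,0],"roll": 0,"jaw": 70},
    {"travel": [0,0,0],"roll": 0,"jaw": 70},
    {"travel": [0,0,0],"roll": 0,"jaw": 70}
  ]
}}

```text
clock: 19.85
tool_pos: [0.4285, 0.3341, 0.0252]
orientation: [180.0, -0.0, -86.6]
force: [-0.3, -0.8, 0.1]
opening: 0.0679
gripper_force: 0.0
```

Call:
{"name": "apply_moves", "arguments": {
  "targets": [
    {"travel": [0,0,0],"roll": -8.5,"jaw": 70},
    {"travel": [0,0,0],"roll": -8.5,"jaw": 70},
    {"travel": [0,0,0],"roll": -8.5,"jaw": 70},
    {"travel": [0,0,0],"roll": -8.5,"jaw": 70},
    {"travel": [0,0,0],"roll": -8.5,"jaw": 70},
    {"travel": [0,0,0],"roll": -8.5,"jaw": 70},
    {"travel": [0,0,0],"roll": -8.5,"jaw": 70},
    {"travel": [0,0,0],"roll": -8.5,"jaw": 70},
    {"travel": [0,0,0],"roll": -8.5,"jaw": 70},
    {"travel": [0,0,0],"roll": -8.5,"jaw": 70}
  ]
}}

```text
clock: 20.85
tool_pos: [0.4285, 0.334, 0.025]
orientation: [180.0, 0.0, -1.2]
force: [-0.7, -0.4, 0.6]
opening: 0.0704
gripper_force: 0.0
```

Call:
{"name": "apply_moves", "arguments": {
  "targets": [
    {"travel": [0,0,0],"roll": -5,"jaw": 70},
    {"travel": [0,0,0],"roll": 0,"jaw": 48},
    {"travel": [0,0,0],"roll": 0,"jaw": 48},
    {"travel": [0,0,0],"roll": 0,"jaw": 48},
    {"travel": [0,0,0],"roll": 0,"jaw": 48},
    {"travel": [0,0,0],"roll": 0,"jaw": 48}
  ]
}}

```text
clock: 21.45
tool_pos: [0.4286, 0.3341, 0.0251]
orientation: [180.0, 0.0, 3.4]
force: [-0.3, 0.7, -0.5]
opening: 0.051
gripper_force: 30.0
```

Run:
```python
from h import *
o=ctrl.get_obs();print(o['tool_pos'],o['orientation'],unit(o['tool_pos']),o['opening'])
print(to(*world([0.0,.3]),.065))
```

```text
[0.42863854 0.33413688 0.02511225] [1.79998822e+02 2.98952108e-03 3.40419598e+00] [-0.04076401  0.40177565] 0.050988792907854776
[ 40.8 101.8 -39.9]
```

Call:
{"name": "apply_moves", "arguments": {
  "targets": [
    {"travel": [0,0,-20],"roll": 0,"jaw": 48},
    {"travel": [0,0,-20],"roll": 0,"jaw": 48},
    {"travel": [10,38,0],"roll": 0,"jaw": 48},
    {"travel": [10,38,0],"roll": 0,"jaw": 48},
    {"travel": [10,38,0],"roll": 0,"jaw": 48},
    {"travel": [10.8,38,0],"roll": 0,"jaw": 48},
    {"travel": [0,0,0],"roll": 8.5,"jaw": 48},
    {"travel": [0,0,0],"roll": 8.5,"jaw": 48},
    {"travel": [0,0,0],"roll": 8.5,"jaw": 48},
    {"travel": [0,0,0],"roll": 8.5,"jaw": 48}
  ]
}}

```text
clock: 22.45
tool_pos: [0.4784, 0.1845, 0.065]
orientation: [180.0, 0.0, -31.0]
force: [-0.1, 0.6, -1.5]
opening: 0.0509
gripper_force: 30.0
```

Call:
{"name": "apply_moves", "arguments": {
  "targets": [
    {"travel": [0,0,0],"roll": 8.5,"jaw": 48},
    {"travel": [0,0,0],"roll": 8.5,"jaw": 48},
    {"travel": [0,0,0],"roll": 8.5,"jaw": 48},
    {"travel": [0,0,0],"roll": 8.5,"jaw": 48},
    {"travel": [0,0,0],"roll": 8.5,"jaw": 48},
    {"travel": [0,0,0],"roll": 8.5,"jaw": 48},
    {"travel": [0,0,0],"roll": 5,"jaw": 48},
    {"travel": [0,0,0],"roll": 0,"jaw": 48},
    {"travel": [0,0,0],"roll": 0,"jaw": 48}
  ]
}}

```text
clock: 23.35
tool_pos: [0.4784, 0.1847, 0.0651]
orientation: [180.0, -0.0, -86.4]
force: [0.4, -1.0, -1.8]
opening: 0.0511
gripper_force: 30.0
```

Run:
```python
from h import *
o=ctrl.get_obs();print(o['tool_pos'],o['orientation'],unit(o['tool_pos']),o['opening'])
print(to(*world([0.0,.05]),.065))
```

```text
[0.47842698 0.18474465 0.06506167] [ 1.79986387e+02 -6.83204071e-03 -8.64171309e+01] [-2.66481649e-05  2.49665837e-01] 0.0510654651034416
[1.997e+02 5.000e-01 1.000e-01]
```

Call:
{"name": "apply_moves", "arguments": {
  "targets": [
    {"travel": [33.3,0,0],"roll": 0,"jaw": 48},
    {"travel": [33.3,0,0],"roll": 0,"jaw": 48},
    {"travel": [33.3,0,0],"roll": 0,"jaw": 48},
    {"travel": [33.3,0,0],"roll": 0,"jaw": 48},
    {"travel": [33.3,0,0],"roll": 0,"jaw": 48},
    {"travel": [33.3,0,0],"roll": 0,"jaw": 48},
    {"travel": [0,0,10],"roll": 0,"jaw": 48},
    {"travel": [0,0,9.6],"roll": 0,"jaw": 48},
    {"travel": [0,0,0],"roll": 0,"jaw": 48},
    {"travel": [0,0,0],"roll": 0,"jaw": 60}
  ]
}}

```text
clock: 24.35
tool_pos: [0.4904, -0.0139, 0.0452]
orientation: [179.9, -0.0, -86.5]
force: [-0.1, -0.3, -0.8]
opening: 0.0546
gripper_force: 0.0
```

Call:
{"name": "apply_moves", "arguments": {
  "targets": [
    {"travel": [0,0,0],"roll": 0,"jaw": 60},
    {"travel": [0,0,0],"roll": 0,"jaw": 60},
    {"travel": [0,0,0],"roll": 0,"jaw": 48},
    {"travel": [0,0,0],"roll": 0,"jaw": 48},
    {"travel": [0,0,0],"roll": 0,"jaw": 48},
    {"travel": [0,0,0],"roll": 0,"jaw": 48}
  ]
}}

```text
clock: 24.95
tool_pos: [0.4907, -0.0144, 0.0458]
orientation: [-180.0, 0.0, -86.6]
force: [-0.3, 2.0, 3.0]
opening: 0.051
gripper_force: 30.0
```

Run:
```python
from h import *
o=ctrl.get_obs();print(o['tool_pos'],o['orientation'],unit(o['tool_pos']),o['opening'],o['force'])
print(to(*world([0.088,.05]),.0455))
```

```text
[ 0.49068251 -0.01442765  0.04575805] [-1.79979718e+02  9.82189958e-03 -8.65501381e+01] [0.00025929 0.05011704] 0.0510478772767993 [-0.31670037  2.04363489  3.02446028]
[  0.1 -87.7   0.3]
```

Call:
{"name": "apply_moves", "arguments": {
  "targets": [
    {"travel": [0,-12,0],"roll": 0,"jaw": 48},
    {"travel": [0,-12,0],"roll": 0,"jaw": 48},
    {"travel": [0,-12,0],"roll": 0,"jaw": 48},
    {"travel": [0,-12,0],"roll": 0,"jaw": 48},
    {"travel": [0,-12,0],"roll": 0,"jaw": 48},
    {"travel": [0,-12,0],"roll": 0,"jaw": 48},
    {"travel": [0,-12,0],"roll": 0,"jaw": 48},
    {"travel": [0,-3.4,0],"roll": 0,"jaw": 48},
    {"travel": [0,0,0],"roll": 0,"jaw": 48},
    {"travel": [0,0,0],"roll": 0,"jaw": 48}
  ]
}}

```text
clock: 25.95
tool_pos: [0.5786, -0.0093, 0.0456]
orientation: [-179.9, 0.0, -86.6]
force: [1.6, 0.7, 2.4]
opening: 0.0508
gripper_force: 30.0
```

Run:
```python
from h import *
o=ctrl.get_obs();print(o['tool_pos'],o['orientation'],unit(o['tool_pos']),o['opening'],o['force'])
print(to(*world([0.088,.05]),.0455))
```

```text
[ 0.57859663 -0.00926387  0.04564079] [-1.79916666e+02  7.31280620e-03 -8.65501244e+01] [0.08832485 0.04999793] 0.05083755909280882 [1.63416214 0.67011783 2.42487758]
[-0.   0.3  0.1]
```

Call:
{"name": "apply_moves", "arguments": {
  "targets": [
    {"travel": [0,0.3,0],"roll": 0,"jaw": 60},
    {"travel": [0,0,0],"roll": 0,"jaw": 60},
    {"travel": [0,0,0],"roll": 0,"jaw": 60},
    {"travel": [0,0,-20],"roll": 0,"jaw": 65},
    {"travel": [0,0,-40],"roll": 0,"jaw": 87.6},
    {"travel": [-40,20,0],"roll": 0,"jaw": 87.6},
    {"travel": [-40,20,0],"roll": 0,"jaw": 87.6},
    {"travel": [-40,20,0],"roll": 0,"jaw": 87.6},
    {"travel": [-40,20,0],"roll": 0,"jaw": 87.6},
    {"travel": [-40,20,0],"roll": 0,"jaw": 87.6}
  ]
}}

```text
clock: 26.95
tool_pos: [0.4643, 0.1854, 0.1057]
orientation: [180.0, 0.0, -86.6]
force: [2.2, 1.0, -1.0]
opening: 0.0875
gripper_force: 0.0
```

Run:
```python
from h import *
b=snap('top','t3.png')
c=cv2.imread('pics/t3.png')[110:330,60:330]; cv2.imwrite('pics/t3c.png',cv2.resize(c,None,fx=2.7,fy=2.7,interpolation=cv2.INTER_CUBIC))
o=ctrl.get_obs();print(o['tool_pos'],to(.5738,.3475,.06))
```

```text
[0.46258237 0.18962297 0.10590757] [-150.7 -120.8   45.9]
```

View pics/t3c.png

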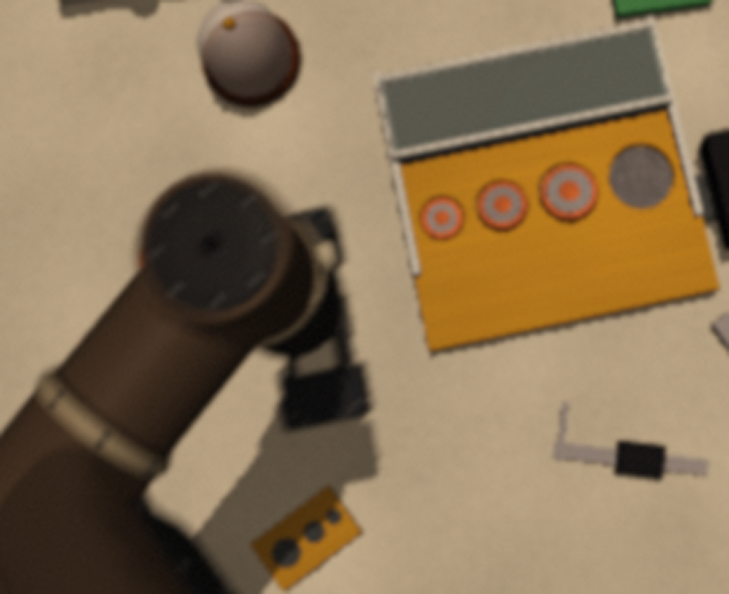

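All of xs, s and m are in their pockets, s at crop (502,204). Medal l is mostly hidden behind the arm in this view, so I'll locate it from the scene camera.

Run:
```python
from h import *
b=snap('scene','s3.png'); 
def f(im):
    h=cv2.cvtColor(im,cv2.COLOR_RGB2HSV)[130:200,300:420]; m=((h[...,0]<15)&(h[...,1]>95)).astype(np.uint8)
    for k in cv2.findContours(m,0,2)[0]:
        if cv2.contourArea(k)>60:
            e=cv2.fitEllipse(k); p=np.array(e[0])+[300,130]; print(p.round(1),np.round(e[1],1),onz('scene',[p],.011)[0].round(4))
f(cv2.cvtColor(cv2.imread('pics/s0.png'),cv2.COLOR_BGR2RGB)); print(); f(b)
```

```text
[369.6 165.2] [18.  21.9] [0.5775 0.3509 0.011 ]

[369.6 165.2] [18.2 21.7] [0.5774 0.3512 0.011 ]
```

Call:
{"name": "apply_moves", "arguments": {
  "targets": [
    {"travel": [-38,-30,0],"roll": 0,"jaw": 87.6},
    {"travel": [-38,-30,0],"roll": 0,"jaw": 87.6},
    {"travel": [-38,-30,0],"roll": 0,"jaw": 87.6},
    {"travel": [-37,-31,0],"roll": 0,"jaw": 87.6},
    {"travel": [0,0,25],"roll": 0,"jaw": 87.6},
    {"travel": [0,0,20],"roll": 0,"jaw": 87.6},
    {"travel": [0,0,0],"roll": 0,"jaw": 87.6},
    {"travel": [0,0,0],"roll": 0,"jaw": 87.6}
  ]
}}

```text
clock: 27.85
tool_pos: [0.5773, 0.3417, 0.0604]
orientation: [180.0, -0.1, -86.6]
force: [-0.2, -0.3, 0.0]
opening: 0.0878
gripper_force: 0.0
```

Run:
```python
from h import *
print(to(.5738,.3475,.025),ctrl.get_obs()['orientation'],ctrl.get_obs()['opening'])
```

```text
[-6.   3.2 35.4] [ 1.79952438e+02 -6.55022627e-02 -8.65548159e+01] 0.08780510914994315
```

Call:
{"name": "apply_moves", "arguments": {
  "targets": [
    {"travel": [-6,3.2,10],"roll": 0,"jaw": 87.6},
    {"travel": [0,0,25.2],"roll": 0,"jaw": 87.6},
    {"travel": [0,0,0],"roll": 0,"jaw": 64},
    {"travel": [0,0,0],"roll": 0,"jaw": 64},
    {"travel": [0,0,0],"roll": 0,"jaw": 64},
    {"travel": [0,0,0],"roll": 0,"jaw": 64},
    {"travel": [0,0,0],"roll": 0,"jaw": 64},
    {"travel": [0,0,0],"roll": 0,"jaw": 87.6},
    {"travel": [0,0,0],"roll": 0,"jaw": 87.6},
    {"travel": [0,0,0],"roll": 0,"jaw": 87.6}
  ]
}}

```text
clock: 28.85
tool_pos: [0.5736, 0.3479, 0.0252]
orientation: [180.0, -0.0, -86.6]
force: [0.0, 0.8, 0.5]
opening: 0.0844
gripper_force: 0.0
```

Call:
{"name": "apply_moves", "arguments": {
  "targets": [
    {"travel": [0,0,0],"roll": -8.5,"jaw": 87.6},
    {"travel": [0,0,0],"roll": -8.5,"jaw": 87.6},
    {"travel": [0,0,0],"roll": -8.5,"jaw": 87.6},
    {"travel": [0,0,0],"roll": -8.5,"jaw": 87.6},
    {"travel": [0,0,0],"roll": -8.5,"jaw": 87.6},
    {"travel": [0,0,0],"roll": -8.5,"jaw": 87.6},
    {"travel": [0,0,0],"roll": -8.5,"jaw": 87.6},
    {"travel": [0,0,0],"roll": -8.5,"jaw": 87.6},
    {"travel": [0,0,0],"roll": -8.5,"jaw": 87.6},
    {"travel": [0,0,0],"roll": -8.5,"jaw": 87.6}
  ]
}}

```text
clock: 29.85
tool_pos: [0.5736, 0.3479, 0.025]
orientation: [180.0, 0.0, -1.2]
force: [0.7, 0.1, -0.5]
opening: 0.0878
gripper_force: 0.0
```

Call:
{"name": "apply_moves", "arguments": {
  "targets": [
    {"travel": [0,0,0],"roll": -5,"jaw": 87.6},
    {"travel": [0,0,0],"roll": 0,"jaw": 64},
    {"travel": [0,0,0],"roll": 0,"jaw": 64},
    {"travel": [0,0,0],"roll": 0,"jaw": 64},
    {"travel": [0,0,0],"roll": 0,"jaw": 64},
    {"travel": [0,0,0],"roll": 0,"jaw": 64}
  ]
}}

```text
clock: 30.45
tool_pos: [0.5737, 0.3481, 0.0253]
orientation: [180.0, 0.0, 3.4]
force: [0.7, 0.5, -0.5]
opening: 0.0669
gripper_force: 30.0
```

Run:
```python
from h import *
o=ctrl.get_obs();print(o['tool_pos'],o['orientation'],unit(o['tool_pos']),o['opening'])
print(to(*world([0.0,.25]),.065))
```

```text
[0.57373309 0.34807357 0.02525843] [1.79997186e+02 7.68597975e-03 3.40346548e+00] [0.10490526 0.40698362] 0.0669419966279394
[-104.8  157.   -39.7]
```

Call:
{"name": "apply_moves", "arguments": {
  "targets": [
    {"travel": [0,0,-20],"roll": 0,"jaw": 64},
    {"travel": [0,0,-20],"roll": 0,"jaw": 64},
    {"travel": [-21,31.4,0],"roll": 0,"jaw": 64},
    {"travel": [-21,31.4,0],"roll": 0,"jaw": 64},
    {"travel": [-21,31.4,0],"roll": 0,"jaw": 64},
    {"travel": [-21,31.4,0],"roll": 0,"jaw": 64},
    {"travel": [-20.8,31.4,0],"roll": 0,"jaw": 64},
    {"travel": [0,0,0],"roll": 8.5,"jaw": 64},
    {"travel": [0,0,0],"roll": 8.5,"jaw": 64},
    {"travel": [0,0,0],"roll": 8.5,"jaw": 64}
  ]
}}

```text
clock: 31.45
tool_pos: [0.4785, 0.1847, 0.0656]
orientation: [-180.0, -0.0, -22.5]
force: [-0.4, 0.9, -0.5]
opening: 0.0672
gripper_force: 30.0
```

Call:
{"name": "apply_moves", "arguments": {
  "targets": [
    {"travel": [0,0,0],"roll": 8.5,"jaw": 64},
    {"travel": [0,0,0],"roll": 8.5,"jaw": 64},
    {"travel": [0,0,0],"roll": 8.5,"jaw": 64},
    {"travel": [0,0,0],"roll": 8.5,"jaw": 64},
    {"travel": [0,0,0],"roll": 8.5,"jaw": 64},
    {"travel": [0,0,0],"roll": 8.5,"jaw": 64},
    {"travel": [0,0,0],"roll": 8.5,"jaw": 64},
    {"travel": [0,0,0],"roll": 5,"jaw": 64},
    {"travel": [0,0,0],"roll": 0,"jaw": 64},
    {"travel": [0,0,0],"roll": 0,"jaw": 64}
  ]
}}

```text
clock: 32.45
tool_pos: [0.4786, 0.185, 0.0653]
orientation: [180.0, -0.0, -86.4]
force: [0.2, 1.0, -1.5]
opening: 0.0675
gripper_force: 30.0
```

Run:
```python
from h import *
o=ctrl.get_obs();print(o['tool_pos'],o['orientation'],unit(o['tool_pos']),o['opening'])
print(to(*world([0.0,-.102]),.065))
```

```text
[0.47856117 0.18499325 0.0653467 ] [ 1.79994704e+02 -3.08709558e-03 -8.64111952e+01] [1.22205437e-04 2.49905947e-01] 0.06752282773280148
[3.519e+02 1.000e+00 3.000e-01]
```

Call:
{"name": "apply_moves", "arguments": {
  "targets": [
    {"travel": [35.2,0,0],"roll": 0,"jaw": 64},
    {"travel": [35.2,0,0],"roll": 0,"jaw": 64},
    {"travel": [35.2,0,0],"roll": 0,"jaw": 64},
    {"travel": [35.2,0,0],"roll": 0,"jaw": 64},
    {"travel": [35.2,0,0],"roll": 0,"jaw": 64},
    {"travel": [35.2,0,0],"roll": 0,"jaw": 64},
    {"travel": [35.2,0,0],"roll": 0,"jaw": 64},
    {"travel": [35.2,0,0],"roll": 0,"jaw": 64},
    {"travel": [35.2,0,0],"roll": 0,"jaw": 64},
    {"travel": [35.2,0,0],"roll": 0,"jaw": 64}
  ]
}}

```text
clock: 33.45
tool_pos: [0.4997, -0.1677, 0.0654]
orientation: [-180.0, 0.0, -86.4]
force: [0.6, 0.4, -1.7]
opening: 0.0673
gripper_force: 30.0
```

Call:
{"name": "apply_moves", "arguments": {
  "targets": [
    {"travel": [0,0,0],"roll": 0,"jaw": 64},
    {"travel": [0,0,0],"roll": 0,"jaw": 64}
  ]
}}

```text
clock: 33.65
tool_pos: [0.4994, -0.1671, 0.0651]
orientation: [180.0, 0.0, -86.6]
force: [-0.8, 0.5, -2.4]
opening: 0.0672
gripper_force: 30.0
```

Run:
```python
from h import *
o=ctrl.get_obs();print(o['tool_pos'],o['orientation'],unit(o['tool_pos']),o['opening'])
print(to(*world([0.0,-.102]),.0455))
```

```text
[ 0.4994497  -0.16710711  0.06513145] [ 1.79977886e+02  4.90001963e-03 -8.65879789e+01] [-0.00014792 -0.10281338] 0.06723085779954067
[-0.8 -0.1 19.6]
```

Call:
{"name": "apply_moves", "arguments": {
  "targets": [
    {"travel": [-0.7,0,10],"roll": 0,"jaw": 64},
    {"travel": [0,0,9.6],"roll": 0,"jaw": 64},
    {"travel": [0,0,0],"roll": 0,"jaw": 64},
    {"travel": [0,0,0],"roll": 0,"jaw": 76},
    {"travel": [0,0,0],"roll": 0,"jaw": 76},
    {"travel": [0,0,0],"roll": 0,"jaw": 76},
    {"travel": [0,0,0],"roll": 0,"jaw": 64},
    {"travel": [0,0,0],"roll": 0,"jaw": 64},
    {"travel": [0,0,0],"roll": 0,"jaw": 64},
    {"travel": [0,0,0],"roll": 0,"jaw": 64}
  ]
}}

```text
clock: 34.65
tool_pos: [0.4998, -0.1656, 0.046]
orientation: [-180.0, 0.0, -86.6]
force: [-1.3, 2.1, 1.9]
opening: 0.0665
gripper_force: 30.0
```

Call:
{"name": "apply_moves", "arguments": {
  "targets": [
    {"travel": [0,-12,0],"roll": 0,"jaw": 64},
    {"travel": [0,-12,0],"roll": 0,"jaw": 64},
    {"travel": [0,-12,0],"roll": 0,"jaw": 64},
    {"travel": [0,-12,0],"roll": 0,"jaw": 64},
    {"travel": [0,-12,0],"roll": 0,"jaw": 64},
    {"travel": [0,-12,0],"roll": 0,"jaw": 64},
    {"travel": [0,-12,0],"roll": 0,"jaw": 64},
    {"travel": [0,-3.4,0],"roll": 0,"jaw": 64},
    {"travel": [0,0,0],"roll": 0,"jaw": 64},
    {"travel": [0,0,0],"roll": 0,"jaw": 64}
  ]
}}

```text
clock: 35.65
tool_pos: [0.5881, -0.1602, 0.0455]
orientation: [-179.9, -0.0, -86.5]
force: [3.5, -0.4, -2.8]
opening: 0.0669
gripper_force: 30.0
```

Run:
```python
from h import *
o=ctrl.get_obs();print(o['tool_pos'],o['orientation'],unit(o['tool_pos']),o['opening'],o['force'])
print(to(*world([0.088,-.102]),.0455))
```

```text
[ 0.5880576  -0.16018253  0.04551913] [-1.79895360e+02 -4.46094500e-04 -8.65419046e+01] [ 0.0887158  -0.10121649] 0.06687941839336325 [ 3.51837206 -0.39774618 -2.82940974]
[0.8 0.7 0. ]
```

Call:
{"name": "apply_moves", "arguments": {
  "targets": [
    {"travel": [0.7,0.6,0],"roll": 0,"jaw": 64},
    {"travel": [0,0,0],"roll": 0,"jaw": 64},
    {"travel": [0,0,0],"roll": 0,"jaw": 76},
    {"travel": [0,0,0],"roll": 0,"jaw": 76},
    {"travel": [0,0,0],"roll": 0,"jaw": 76},
    {"travel": [0,0,-20],"roll": 0,"jaw": 80},
    {"travel": [0,0,-40],"roll": 0,"jaw": 80},
    {"travel": [0,0,-40],"roll": 0,"jaw": 80},
    {"travel": [-45,10,0],"roll": 0,"jaw": 70},
    {"travel": [-45,10,0],"roll": 0,"jaw": 60}
  ]
}}

```text
clock: 36.65
tool_pos: [0.5612, -0.0724, 0.147]
orientation: [-179.9, 0.0, -86.7]
force: [0.6, 0.2, -1.0]
opening: 0.0695
gripper_force: 0.0
```

Call:
{"name": "apply_moves", "arguments": {
  "targets": [
    {"travel": [-45,10,0],"roll": 0,"jaw": 50},
    {"travel": [-45,10,0],"roll": 0,"jaw": 50},
    {"travel": [-45,10,0],"roll": 0,"jaw": 50},
    {"travel": [-45,10,0],"roll": 0,"jaw": 50},
    {"travel": [-45,10,0],"roll": 0,"jaw": 50},
    {"travel": [-45,10,0],"roll": 0,"jaw": 50},
    {"travel": [0,0,0],"roll": 0,"jaw": 50}
  ]
}}

```text
clock: 37.35
tool_pos: [0.484, 0.1976, 0.1461]
orientation: [-179.9, 0.0, -86.3]
force: [1.0, -0.2, -0.1]
opening: 0.0501
gripper_force: 0.0
```

Run:
```python
from h import *
snap('top','t4.png');snap('scene','s4.png')
t=cv2.imread('pics/t4.png')[110:250,190:430]; s=cv2.imread('pics/s4.png')[150:290,60:330]
cv2.imwrite('pics/t4c.png',cv2.resize(t,None,fx=3.3,fy=3.3,interpolation=cv2.INTER_CUBIC)); cv2.imwrite('pics/s4c.png',cv2.resize(s,None,fx=2.9,fy=2.9,interpolation=cv2.INTER_CUBIC))
```

```text
(no output)
```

View pics/t4c.png

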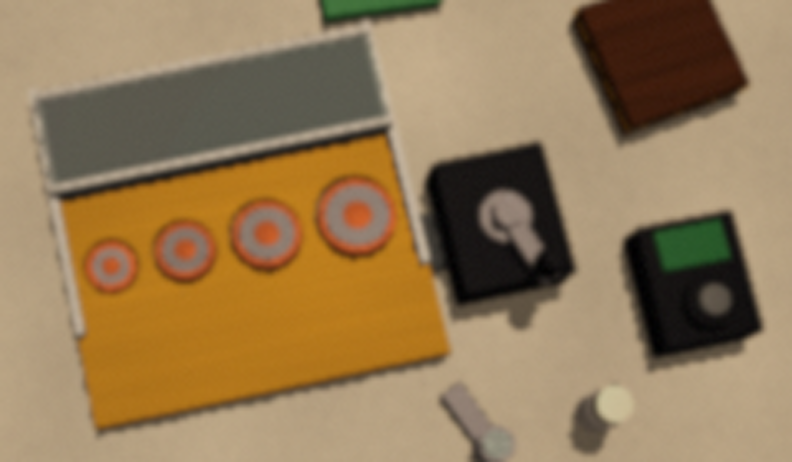

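View pics/s4c.png

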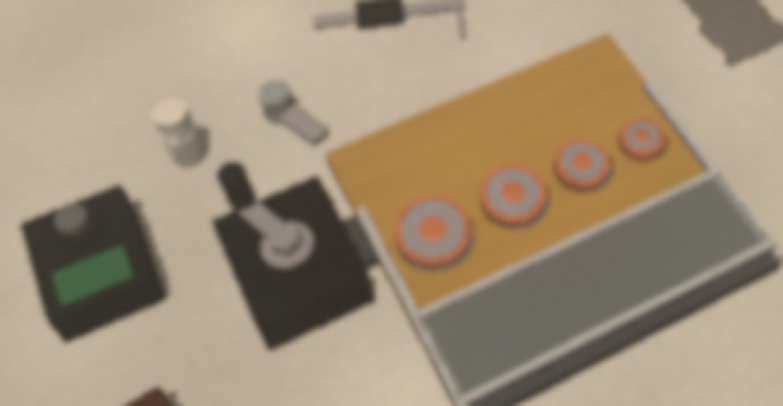

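All four medals look seated in the pocket row: the scene crop shows each centred with a small rim. The crank grip's top is at scene px (140,209), its hub knob at scene (159,233) and top (344,174). The button is at top (406.5,200) and scene (84,225). I'll check the medal heights by triangulation and work out the crank and button positions.

Run:
```python
from h import *
def tri(pt,ps):
    o1,r1=ray('top',[pt]);o2,r2=ray('scene',[ps]);r1=r1[0];r2=r2[0]
    A=np.c_[r1,-r2];s=np.linalg.lstsq(A,o2-o1,rcond=None)[0];a=o1+r1*s[0];b=o2+r2*s[1];return ((a+b)/2).round(4),round(1000*np.linalg.norm(a-b),1)
def blobs(f,roi):
    x0,y0,x1,y1=roi; h=cv2.cvtColor(cv2.imread(f),cv2.COLOR_BGR2HSV)[y0:y1,x0:x1]
    m=((h[...,0]<14)&(h[...,1]>120)).astype(np.uint8)
    # centre spot: small blob of copper inside each ring
    out=[]
    n,l,st,c=cv2.connectedComponentsWithStats(m)
    return [(c[i]+[x0,y0],st[i,4]) for i in range(1,n) if st[i,4]>5]
for f,r in [('t0',(110,190,190,275)),('t4',(205,160,320,205)),('s0',(290,130,385,190)),('s4',(180,180,295,250))]:
    print(f,[(c.round(1).tolist(),int(a)) for c,a in blobs(f'pics/{f}.png',r)])
T=lambda x,y:(190+x/3.3,110+y/3.3); S=lambda x,y:(60+x/2.9,150+y/2.9)
for n,a,b in [('knob',T(511,208),S(287,238)),('button',T(715,300),S(70,217))]:
    P,e=tri(a,b);print(n,P,e,unit(P).round(4))
for px in [S(231,170)]: P=onz('scene',[px],.109)[0];print('grip',P.round(4),unit(P).round(4))
for z in (.060,.068): 
    a=onz('top',[T(511,208),T(535,255)],z);print('axis,arm',z,unit(a[0]).round(4),unit(a[1]).round(4))
hc=[T(430,170),T(540,145),T(575,270),T(460,303)];print('housing top',[unit(p).round(3).tolist() for p in onz('top',hc,.05)])
```

```text
t0 [([162.3, 202.8], 166), ([123.1, 206.3], 183), ([161.9, 201.9], 47), ([122.1, 205.3], 62), ([132.8, 255.8], 138), ([173.6, 256.7], 111), ([132.0, 255.2], 41), ([173.2, 256.2], 26)]
t4 [([296.9, 175.9], 172), ([270.0, 181.6], 151), ([297.9, 174.5], 59), ([245.5, 186.2], 124), ([270.5, 180.2], 48), ([223.3, 190.4], 105), ([245.8, 185.2], 36), ([223.2, 190.1], 23)]
s0 [([338.3, 134.9], 9), ([337.0, 140.0], 19), ([303.0, 146.9], 16), ([369.7, 164.7], 25), ([366.8, 171.4], 40), ([335.1, 176.4], 19), ([334.3, 183.0], 37)]
s4 [([281.2, 198.9], 79), ([280.9, 196.1], 8), ([259.8, 208.4], 100), ([260.4, 205.2], 21), ([236.5, 218.7], 122), ([236.6, 215.7], 31), ([208.5, 231.6], 141), ([208.7, 228.3], 49)]
knob [ 0.5636 -0.2828  0.0647] 8.6 [ 0.0569 -0.2221]
button [ 0.4598 -0.4423  0.061 ] 3.7 [-0.0562 -0.3751]
grip [ 0.5109 -0.3011  0.109 ] [ 0.0033 -0.2372]
axis,arm 0.06 [ 0.0568 -0.2276] [ 0.0131 -0.2372]
axis,arm 0.068 [ 0.0551 -0.2254] [ 0.0117 -0.235 ]
housing top [[0.106, -0.171], [0.108, -0.269], [-0.005, -0.27], [-0.012, -0.167]]
```

Run:
```python
from h import *
def tri(pt,ps):
    o1,r1=ray('top',[pt]);o2,r2=ray('scene',[ps]);r1=r1[0];r2=r2[0]
    s=np.linalg.lstsq(np.c_[r1,-r2],o2-o1,rcond=None)[0];a=o1+r1*s[0];b=o2+r2*s[1];return ((a+b)/2).round(4),round(1000*np.linalg.norm(a-b),1)
for n,a,b in [('l shelf',(122.1,205.3),(369.7,164.7)),('m shelf',(161.9,201.9),(335.1,176.4)),('l',(297.9,174.5),(208.7,228.3)),('m',(270.5,180.2),(236.6,215.7)),('s',(245.8,185.2),(260.4,205.2)),('xs',(223.2,190.1),(280.9,196.1))]: print(n,tri(a,b))
w=world([.001,-.238]);print(w,to(*w,.17))
print('tube',unit(onz('top',[(190+613/3.3,110+403/3.3)],.07)[0]))
```

```text
l shelf (array([0.5774, 0.3491, 0.0136]), np.float64(2.6))
m shelf (array([0.5702, 0.2344, 0.0126]), np.float64(2.7))
l (array([ 0.5865, -0.1611,  0.0303]), np.float64(1.9))
m (array([ 0.5819, -0.081 ,  0.0301]), np.float64(2.6))
s (array([ 0.5783, -0.0096,  0.0293]), np.float64(2.7))
xs (array([0.5743, 0.0553, 0.0274]), np.float64(1.9))
[ 0.50870483 -0.30198143] [496.8   6.7 -24.3]
tube [-0.12226536 -0.26610273]
```

Triangulation isn't sharp enough to separate seated (top at 25.5 mm) from unseated (32 mm). I'll feel each medal with closed fingers at a tip height of about 30.5 mm instead. That stays clear if it is seated and touches if it is not.

Call:
{"name": "apply_moves", "arguments": {
  "targets": [
    {"travel": [45,-45,0],"roll": 0,"jaw": 0},
    {"travel": [40,-45,0],"roll": 0,"jaw": 0},
    {"travel": [0,0,0],"roll": 0,"jaw": 0},
    {"travel": [0,0,0],"roll": 0,"jaw": 0},
    {"travel": [0,0,0],"roll": 0,"jaw": 0}
  ]
}}

```text
clock: 37.95
tool_pos: [0.5611, 0.1283, 0.1454]
orientation: [179.9, -0.0, -86.7]
force: [-0.3, -0.2, 0.5]
opening: 0.0158
gripper_force: 0.0
```

Run:
```python
from h import *
o=ctrl.get_obs();print(unit(o['tool_pos']),o['tool_pos'],o['orientation'],o['opening'],to(*world([.088,.114]),.06))
```

```text
[0.07915018 0.18833957] [0.56113994 0.12827831 0.14543691] [ 1.79944305e+02 -1.53974251e-02 -8.66524914e+01] 0.01579231588320312 [74.3 -9.  85.4]
```

Call:
{"name": "apply_moves", "arguments": {
  "targets": [
    {"travel": [37,-4.5,0],"roll": 0,"jaw": 0},
    {"travel": [37,-4.5,0],"roll": 0,"jaw": 0},
    {"travel": [0,0,45],"roll": 0,"jaw": 0},
    {"travel": [0,0,40],"roll": 0,"jaw": 0},
    {"travel": [0,0,4],"roll": 0,"jaw": 0},
    {"travel": [0,0,3],"roll": 0,"jaw": 0},
    {"travel": [0,0,0],"roll": 0,"jaw": 0},
    {"travel": [0,0,0],"roll": 0,"jaw": 0}
  ]
}}

```text
clock: 38.75
tool_pos: [0.5762, 0.0569, 0.0558]
orientation: [-179.8, 0.0, -86.5]
force: [-0.1, 0.0, -0.8]
opening: 0.0005
gripper_force: 0.0
```

Call:
{"name": "apply_moves", "arguments": {
  "targets": [
    {"travel": [0,0,-12],"roll": 0,"jaw": 0},
    {"travel": [32,0,0],"roll": 0,"jaw": 0},
    {"travel": [32,0,0],"roll": 0,"jaw": 0},
    {"travel": [0,0,6],"roll": 0,"jaw": 0},
    {"travel": [0,0,3],"roll": 0,"jaw": 0},
    {"travel": [0,0,3],"roll": 0,"jaw": 0},
    {"travel": [0,0,0],"roll": 0,"jaw": 0},
    {"travel": [0,0,0],"roll": 0,"jaw": 0}
  ]
}}

```text
clock: 39.55
tool_pos: [0.579, -0.0071, 0.0539]
orientation: [-180.0, -0.0, -86.5]
force: [-0.5, -0.2, 0.1]
opening: 0.0005
gripper_force: 0.0
```

Call:
{"name": "apply_moves", "arguments": {
  "targets": [
    {"travel": [0,0,-12],"roll": 0,"jaw": 0},
    {"travel": [36,0,0],"roll": 0,"jaw": 0},
    {"travel": [36,0,0],"roll": 0,"jaw": 0},
    {"travel": [0,0,6],"roll": 0,"jaw": 0},
    {"travel": [0,0,3],"roll": 0,"jaw": 0},
    {"travel": [0,0,3],"roll": 0,"jaw": 0},
    {"travel": [0,0,0],"roll": 0,"jaw": 0},
    {"travel": [0,0,0],"roll": 0,"jaw": 0}
  ]
}}

```text
clock: 40.35
tool_pos: [0.5833, -0.0789, 0.0539]
orientation: [180.0, -0.0, -86.5]
force: [-0.9, 0.1, 0.1]
opening: 0.0004
gripper_force: 0.0
```

Call:
{"name": "apply_moves", "arguments": {
  "targets": [
    {"travel": [0,0,-12],"roll": 0,"jaw": 0},
    {"travel": [40,0,0],"roll": 0,"jaw": 0},
    {"travel": [40,0,0],"roll": 0,"jaw": 0},
    {"travel": [0,0,6],"roll": 0,"jaw": 0},
    {"travel": [0,0,3],"roll": 0,"jaw": 0},
    {"travel": [0,0,3],"roll": 0,"jaw": 0},
    {"travel": [0,0,0],"roll": 0,"jaw": 0},
    {"travel": [0,0,0],"roll": 0,"jaw": 0}
  ]
}}

```text
clock: 41.15
tool_pos: [0.5882, -0.1587, 0.054]
orientation: [-180.0, -0.0, -86.5]
force: [0.2, -0.0, 0.4]
opening: 0.0005
gripper_force: 0.0
```

Those readings were at a tip height of 32 mm, right on the boundary, so I repeat the pass 3 mm lower.

Call:
{"name": "apply_moves", "arguments": {
  "targets": [
    {"travel": [0,0,1.5],"roll": 0,"jaw": 0},
    {"travel": [0,0,1.5],"roll": 0,"jaw": 0},
    {"travel": [0,0,0],"roll": 0,"jaw": 0}
  ]
}}

```text
clock: 41.45
tool_pos: [0.5886, -0.1591, 0.0521]
orientation: [-179.9, -0.0, -86.5]
force: [-1.7, 3.0, 9.8]
opening: 0.0001
gripper_force: 5.0
```

Call:
{"name": "apply_moves", "arguments": {
  "targets": [
    {"travel": [0,0,-12],"roll": 0,"jaw": 0},
    {"travel": [-40,0,0],"roll": 0,"jaw": 0},
    {"travel": [-40,0,0],"roll": 0,"jaw": 0},
    {"travel": [0,0,6],"roll": 0,"jaw": 0},
    {"travel": [0,0,3],"roll": 0,"jaw": 0},
    {"travel": [0,0,3],"roll": 0,"jaw": 0},
    {"travel": [0,0,0],"roll": 0,"jaw": 0},
    {"travel": [0,0,0],"roll": 0,"jaw": 0}
  ]
}}

```text
clock: 42.25
tool_pos: [0.5839, -0.08, 0.0518]
orientation: [-179.9, 0.0, -86.6]
force: [-2.1, 6.5, 9.8]
opening: 0.0007
gripper_force: 4.8
```

Call:
{"name": "apply_moves", "arguments": {
  "targets": [
    {"travel": [0,0,-12],"roll": 0,"jaw": 0},
    {"travel": [-36,0,0],"roll": 0,"jaw": 0},
    {"travel": [-36,0,0],"roll": 0,"jaw": 0},
    {"travel": [0,0,6],"roll": 0,"jaw": 0},
    {"travel": [0,0,3],"roll": 0,"jaw": 0},
    {"travel": [0,0,3],"roll": 0,"jaw": 0},
    {"travel": [0,0,0],"roll": 0,"jaw": 0},
    {"travel": [0,0,0],"roll": 0,"jaw": 0}
  ]
}}

```text
clock: 43.05
tool_pos: [0.5791, -0.0086, 0.052]
orientation: [-180.0, 0.0, -86.6]
force: [-4.9, 4.5, 12.5]
opening: 0.0005
gripper_force: 6.2
```

Call:
{"name": "apply_moves", "arguments": {
  "targets": [
    {"travel": [0,0,-12],"roll": 0,"jaw": 0},
    {"travel": [-32,0,0],"roll": 0,"jaw": 0},
    {"travel": [-32,0,0],"roll": 0,"jaw": 0},
    {"travel": [0,0,6],"roll": 0,"jaw": 0},
    {"travel": [0,0,3],"roll": 0,"jaw": 0},
    {"travel": [0,0,3],"roll": 0,"jaw": 0},
    {"travel": [0,0,0],"roll": 0,"jaw": 0},
    {"travel": [0,0,0],"roll": 0,"jaw": 0}
  ]
}}

```text
clock: 43.85
tool_pos: [0.5751, 0.0552, 0.0507]
orientation: [180.0, -0.0, -86.6]
force: [-0.5, 0.0, -0.2]
opening: 0.0003
gripper_force: 0.0
```

Only xs is clear of the fingertip. Medals s, m and l touched at about 30 mm, so they are resting on top, not seated. xs dropped at plate x of about 0.0888, while I moved the others back to 0.0883. The far wall probably biased the pocket's x low, so I'll regrip each one and slide it about 1 mm further in +x.

Call:
{"name": "apply_moves", "arguments": {
  "targets": [
    {"travel": [0,0,-40],"roll": 0,"jaw": 20},
    {"travel": [32,0,0],"roll": 0,"jaw": 64},
    {"travel": [32,0,0],"roll": 0,"jaw": 64},
    {"travel": [0,0,0],"roll": 0,"jaw": 64},
    {"travel": [0,0,0],"roll": 0,"jaw": 64},
    {"travel": [0,0,25],"roll": 0,"jaw": 64},
    {"travel": [0,0,0],"roll": 0,"jaw": 64},
    {"travel": [0,0,0],"roll": 0,"jaw": 64}
  ]
}}

```text
clock: 44.65
tool_pos: [0.5787, -0.0075, 0.0656]
orientation: [179.9, -0.0, -86.5]
force: [0.2, -0.2, 0.8]
opening: 0.0591
gripper_force: 0.0
```

Run:
```python
from h import *
o=ctrl.get_obs();print(unit(o['tool_pos']),o['tool_pos'],o['orientation'],o['opening'],to(*world([.088,.050]),.0455))
```

```text
[0.08848824 0.05172736] [ 0.57865598 -0.00752775  0.06563626] [ 1.79918635e+02 -3.22046628e-02 -8.65109676e+01] 0.05905562074277049 [ 1.7  0.5 20.1]
```

Call:
{"name": "apply_moves", "arguments": {
  "targets": [
    {"travel": [1.5,0,0],"roll": 0,"jaw": 66},
    {"travel": [0,0,10],"roll": 0,"jaw": 66},
    {"travel": [0,0,10],"roll": 0,"jaw": 66},
    {"travel": [0,0,0],"roll": 0,"jaw": 66},
    {"travel": [0,0,0],"roll": 0,"jaw": 48},
    {"travel": [0,0,0],"roll": 0,"jaw": 48},
    {"travel": [0,0,0],"roll": 0,"jaw": 48},
    {"travel": [0,0,0],"roll": 0,"jaw": 48}
  ]
}}

```text
clock: 45.45
tool_pos: [0.5792, -0.0093, 0.046]
orientation: [-180.0, 0.0, -86.6]
force: [0.3, -0.1, -0.9]
opening: 0.0503
gripper_force: 29.9
```

Run:
```python
from h import *
o=ctrl.get_obs();print(unit(o['tool_pos']),o['tool_pos'],o['orientation'],o['opening'],o['force'])
```

```text
[0.08888154 0.04994683] [ 0.57915538 -0.00928148  0.04598876] [-1.79976038e+02  7.91971679e-03 -8.65570398e+01] 0.05033751189932147 [ 0.25236741 -0.05509512 -0.89310261]
```

Call:
{"name": "apply_moves", "arguments": {
  "targets": [
    {"travel": [0,0,0],"roll": 0,"jaw": 60},
    {"travel": [0,0,0],"roll": 0,"jaw": 60},
    {"travel": [0,0,0],"roll": 0,"jaw": 60},
    {"travel": [0,0,-5],"roll": 0,"jaw": 60},
    {"travel": [0,0,0],"roll": 0,"jaw": 40},
    {"travel": [0,0,0],"roll": 0,"jaw": 40},
    {"travel": [0,0,0],"roll": 0,"jaw": 40},
    {"travel": [0,0,0],"roll": 0,"jaw": 40}
  ]
}}

```text
clock: 46.25
tool_pos: [0.579, -0.0093, 0.0507]
orientation: [180.0, -0.0, -86.6]
force: [0.4, -0.1, 0.2]
opening: 0.0407
gripper_force: 0.0
```

s has now seated: the fingers close freely above it with the tips at 28.7 mm. Next I do the same for m.

Call:
{"name": "apply_moves", "arguments": {
  "targets": [
    {"travel": [0,0,-25],"roll": 0,"jaw": 76},
    {"travel": [36,0,0],"roll": 0,"jaw": 76},
    {"travel": [36,0,0],"roll": 0,"jaw": 76},
    {"travel": [0,0,0],"roll": 0,"jaw": 76},
    {"travel": [0,0,0],"roll": 0,"jaw": 76},
    {"travel": [0,0,15],"roll": 0,"jaw": 76},
    {"travel": [0,0,15],"roll": 0,"jaw": 76},
    {"travel": [0,0,0],"roll": 0,"jaw": 76},
    {"travel": [0,0,0],"roll": 0,"jaw": 76}
  ]
}}

```text
clock: 47.15
tool_pos: [0.5833, -0.0806, 0.0457]
orientation: [180.0, -0.0, -86.5]
force: [-0.7, -0.0, -0.2]
opening: 0.0762
gripper_force: 0.0
```

Call:
{"name": "apply_moves", "arguments": {
  "targets": [
    {"travel": [0,0,0],"roll": 0,"jaw": 56},
    {"travel": [0,0,0],"roll": 0,"jaw": 56},
    {"travel": [0,0,0],"roll": 0,"jaw": 56},
    {"travel": [0,0,0],"roll": 0,"jaw": 56},
    {"travel": [0,0,0],"roll": 0,"jaw": 56}
  ]
}}

```text
clock: 47.65
tool_pos: [0.5835, -0.0811, 0.0462]
orientation: [-180.0, 0.0, -86.6]
force: [-2.5, 1.8, 3.0]
opening: 0.0578
gripper_force: 30.0
```

Run:
```python
from h import *
o=ctrl.get_obs();print(unit(o['tool_pos']),o['tool_pos'],o['orientation'],o['opening'],o['force'])
```

```text
[ 0.08894485 -0.02197692] [ 0.58353299 -0.08107192  0.04620496] [-1.79965089e+02  8.25417814e-03 -8.65517648e+01] 0.057777404105358934 [-2.53599621  1.78008941  2.95665637]
```

Call:
{"name": "apply_moves", "arguments": {
  "targets": [
    {"travel": [0,0,0],"roll": 0,"jaw": 70},
    {"travel": [0,0,0],"roll": 0,"jaw": 70},
    {"travel": [0,0,0],"roll": 0,"jaw": 70},
    {"travel": [0,0,-5],"roll": 0,"jaw": 70},
    {"travel": [0,0,0],"roll": 0,"jaw": 46},
    {"travel": [0,0,0],"roll": 0,"jaw": 46},
    {"travel": [0,0,0],"roll": 0,"jaw": 46},
    {"travel": [0,0,0],"roll": 0,"jaw": 46}
  ]
}}

```text
clock: 48.45
tool_pos: [0.5833, -0.0812, 0.0507]
orientation: [180.0, -0.0, -86.6]
force: [0.4, 0.2, -0.1]
opening: 0.0474
gripper_force: 0.0
```

Medal m is seated too. Next is l.

Call:
{"name": "apply_moves", "arguments": {
  "targets": [
    {"travel": [0,0,-25],"roll": 0,"jaw": 82},
    {"travel": [40,0,0],"roll": 0,"jaw": 82},
    {"travel": [40,0,0],"roll": 0,"jaw": 82},
    {"travel": [0,0,0],"roll": 0,"jaw": 82},
    {"travel": [0,0,0],"roll": 0,"jaw": 82},
    {"travel": [0,0,15],"roll": 0,"jaw": 82},
    {"travel": [0,0,15],"roll": 0,"jaw": 82},
    {"travel": [0,0,0],"roll": 0,"jaw": 82},
    {"travel": [0,0,0],"roll": 0,"jaw": 82}
  ]
}}

```text
clock: 49.35
tool_pos: [0.5882, -0.1604, 0.0458]
orientation: [180.0, -0.0, -86.5]
force: [0.7, 0.9, -0.3]
opening: 0.0818
gripper_force: 0.0
```

Call:
{"name": "apply_moves", "arguments": {
  "targets": [
    {"travel": [0,0,0],"roll": 0,"jaw": 64},
    {"travel": [0,0,0],"roll": 0,"jaw": 64},
    {"travel": [0,0,0],"roll": 0,"jaw": 64},
    {"travel": [0,0,0],"roll": 0,"jaw": 64},
    {"travel": [0,0,0],"roll": 0,"jaw": 64}
  ]
}}

```text
clock: 49.85
tool_pos: [0.5883, -0.1609, 0.0462]
orientation: [-180.0, 0.0, -86.5]
force: [-1.0, 0.8, 2.2]
opening: 0.0662
gripper_force: 30.0
```

Run:
```python
from h import *
o=ctrl.get_obs();print(unit(o['tool_pos']),o['tool_pos'],o['orientation'],o['opening'],o['force'])
```

```text
[ 0.08893324 -0.10198286] [ 0.58832062 -0.16093447  0.04619736] [-1.79966769e+02  2.94258790e-03 -8.65492089e+01] 0.06623842444274149 [-0.97510596  0.84818371  2.19272731]
```

Call:
{"name": "apply_moves", "arguments": {
  "targets": [
    {"travel": [0,0,0],"roll": 0,"jaw": 77},
    {"travel": [0,0,0],"roll": 0,"jaw": 77},
    {"travel": [0,0,0],"roll": 0,"jaw": 77},
    {"travel": [0,0,-5],"roll": 0,"jaw": 77},
    {"travel": [0,0,0],"roll": 0,"jaw": 54},
    {"travel": [0,0,0],"roll": 0,"jaw": 54},
    {"travel": [0,0,0],"roll": 0,"jaw": 54},
    {"travel": [0,0,0],"roll": 0,"jaw": 54}
  ]
}}

```text
clock: 50.65
tool_pos: [0.5881, -0.161, 0.0507]
orientation: [180.0, 0.0, -86.6]
force: [-0.9, -0.6, 0.4]
opening: 0.0553
gripper_force: 0.0
```

All four are seated. Now the crank.

Call:
{"name": "apply_moves", "arguments": {
  "targets": [
    {"travel": [0,0,-45],"roll": 0,"jaw": 60},
    {"travel": [0,0,-45],"roll": 0,"jaw": 60},
    {"travel": [0,0,-30],"roll": 0,"jaw": 60},
    {"travel": [35,22,0],"roll": 0,"jaw": 60},
    {"travel": [34,22,0],"roll": 0,"jaw": 60},
    {"travel": [34,22,0],"roll": 0,"jaw": 60},
    {"travel": [34,22,0],"roll": 0,"jaw": 60},
    {"travel": [0,0,0],"roll": 0,"jaw": 60},
    {"travel": [0,0,0],"roll": 0,"jaw": 60}
  ]
}}

```text
clock: 51.55
tool_pos: [0.508, -0.3039, 0.1707]
orientation: [-180.0, 0.0, -86.7]
force: [-0.7, 1.1, -0.7]
opening: 0.0598
gripper_force: 0.0
```

Run:
```python
from h import *
o=ctrl.get_obs();print(unit(o['tool_pos']),o['tool_pos'],o['orientation'],o['opening'],to(*world([.001,-.239]),.095))
t=snap('top','t5.png'); s=snap('scene','s5.png')
c=cv2.resize(cv2.imread('pics/s5.png')[120:270,60:260],None,fx=3.5,fy=3.5,interpolation=cv2.INTER_CUBIC); cv2.imwrite('pics/s5c.png',c)
```

```text
[ 1.33753072e-04 -2.39902163e-01] [ 0.50795425 -0.30393213  0.17074991] [-1.79996660e+02  3.95873118e-03 -8.66770586e+01] 0.05978034958483983 [-0.9 -0.9 75.7]
```

View pics/s5c.png

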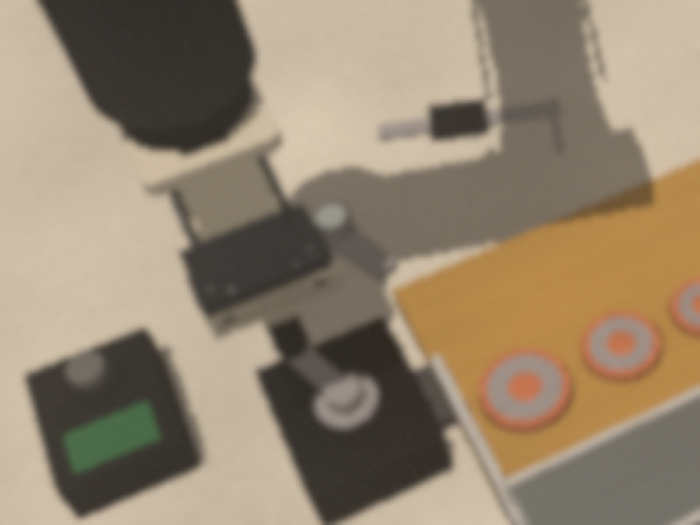

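The gripper hangs over the crank grip, which is visible at crop (290,335). I descend and squeeze.

Call:
{"name": "apply_moves", "arguments": {
  "targets": [
    {"travel": [-0.9,-0.9,20],"roll": 0,"jaw": 60},
    {"travel": [0,0,20],"roll": 0,"jaw": 60},
    {"travel": [0,0,20],"roll": 0,"jaw": 60},
    {"travel": [0,0,16],"roll": 0,"jaw": 60},
    {"travel": [0,0,0],"roll": 0,"jaw": 15},
    {"travel": [0,0,0],"roll": 0,"jaw": 15},
    {"travel": [0,0,0],"roll": 0,"jaw": 15},
    {"travel": [0,0,0],"roll": 0,"jaw": 15},
    {"travel": [0,0,0],"roll": 0,"jaw": 15},
    {"travel": [0,0,0],"roll": 0,"jaw": 15}
  ]
}}

```text
clock: 52.65
tool_pos: [0.5108, -0.3023, 0.0956]
orientation: [-179.8, -0.0, -86.5]
force: [3.5, 1.3, 1.3]
opening: 0.0237
gripper_force: 30.0
```

Run:
```python
from h import *
o=ctrl.get_obs();print(unit(o['tool_pos']),o['tool_pos'],o['orientation'],o['opening'],U.T@o['force'][:2])
```

```text
[ 0.00307035 -0.23839731] [ 0.51079528 -0.30225383  0.09562369] [-1.79827276e+02 -4.66831220e-02 -8.65386580e+01] 0.02373765933442616 [3.61005345 1.10310736]
```

Call:
{"name": "apply_moves", "arguments": {
  "targets": [
    {"travel": [0,-1.5,0],"roll": 0,"jaw": 56},
    {"travel": [0,0,0],"roll": 0,"jaw": 56},
    {"travel": [0,0,0],"roll": 0,"jaw": 56},
    {"travel": [0,0,0],"roll": -8.5,"jaw": 56},
    {"travel": [0,0,0],"roll": -8.5,"jaw": 56},
    {"travel": [0,0,0],"roll": -8.5,"jaw": 56},
    {"travel": [0,0,0],"roll": -8.5,"jaw": 56},
    {"travel": [0,0,0],"roll": -8.5,"jaw": 56},
    {"travel": [0,0,0],"roll": -8.5,"jaw": 56},
    {"travel": [0,0,0],"roll": -8.5,"jaw": 56}
  ]
}}

```text
clock: 53.65
tool_pos: [0.5105, -0.3021, 0.0946]
orientation: [180.0, 0.0, -26.7]
force: [0.4, 0.6, -0.3]
opening: 0.056
gripper_force: 0.0
```

Call:
{"name": "apply_moves", "arguments": {
  "targets": [
    {"travel": [0,0,0],"roll": -8.5,"jaw": 56},
    {"travel": [0,0,0],"roll": -8.5,"jaw": 56},
    {"travel": [0,0,0],"roll": -8.5,"jaw": 56},
    {"travel": [0,0,0],"roll": -5,"jaw": 56},
    {"travel": [0,0,0],"roll": 0,"jaw": 15},
    {"travel": [0,0,0],"roll": 0,"jaw": 15},
    {"travel": [0,0,0],"roll": 0,"jaw": 15},
    {"travel": [0,0,0],"roll": 0,"jaw": 15},
    {"travel": [0,0,0],"roll": 0,"jaw": 15},
    {"travel": [0,0,0],"roll": 0,"jaw": 15}
  ]
}}

```text
clock: 54.65
tool_pos: [0.5109, -0.302, 0.0947]
orientation: [-180.0, 0.0, 3.4]
force: [0.3, -0.5, -0.3]
opening: 0.0235
gripper_force: 30.0
```

Run:
```python
from h import *
o=ctrl.get_obs();print(unit(o['tool_pos']),o['tool_pos'],o['orientation'],o['opening'],U.T@o['force'][:2])
```

```text
[ 0.00317602 -0.23818337] [ 0.51088793 -0.30203394  0.09474777] [-1.79999772e+02  2.47495465e-03  3.42375580e+00] 0.023529010705227494 [ 0.24051113 -0.48015895]
```

Run:
```python
from h import *
def rows(t0,t1,n):
    t=np.linspace(t0,t1,n+1); g=55*np.c_[-np.cos(t),np.sin(t)]; d=np.diff(g,axis=0); return [(round(a,1),round(-b,1)) for a,b in d]
print(rows(-.21,.79,6)); print(rows(.79,2.36,9))
```

```text
[(np.float64(-1.2), np.float64(-9.1)), (np.float64(0.4), np.float64(-9.1)), (np.float64(1.9), np.float64(-9.0)), (np.float64(3.3), np.float64(-8.5)), (np.float64(4.7), np.float64(-7.9)), (np.float64(5.9), np.float64(-7.0))]
[(np.float64(7.4), np.float64(-6.1)), (np.float64(8.3), np.float64(-4.8)), (np.float64(9.0), np.float64(-3.2)), (np.float64(9.4), np.float64(-1.6)), (np.float64(9.6), np.float64(0.0)), (np.float64(9.4), np.float64(1.7)), (np.float64(9.0), np.float64(3.3)), (np.float64(8.3), np.float64(4.8)), (np.float64(7.3), np.float64(6.2))]
```

Call:
{"name": "apply_moves", "arguments": {
  "targets": [
    {"travel": [-1.2,-9.1,0],"roll": 0,"jaw": 15},
    {"travel": [0.4,-9.1,0],"roll": 0,"jaw": 15},
    {"travel": [1.9,-9.0,0],"roll": 0,"jaw": 15},
    {"travel": [3.3,-8.5,0],"roll": 0,"jaw": 15},
    {"travel": [0,0,0],"roll": 0,"jaw": 15}
  ]
}}

```text
clock: 55.15
tool_pos: [0.51, -0.2649, 0.0946]
orientation: [-179.9, 0.3, 3.4]
force: [-9.7, 4.6, 9.7]
opening: 0.0235
gripper_force: 30.0
```

Run:
```python
from h import *
o=ctrl.get_obs();print(unit(o['tool_pos']),o['tool_pos'],o['opening'],U.T@o['force'][:2],o['force'][2])
```

```text
[ 0.00452164 -0.20106876] [ 0.51000478 -0.26490545  0.09457255] 0.02351008718772382 [-9.38075791  5.13834921] 9.656760935404893
```

Call:
{"name": "apply_moves", "arguments": {
  "targets": [
    {"travel": [-3,0,0],"roll": 0,"jaw": 15},
    {"travel": [0,0,0],"roll": 0,"jaw": 15}
  ]
}}

```text
clock: 55.35
tool_pos: [0.5095, -0.2658, 0.0947]
orientation: [-180.0, 0.0, 3.4]
force: [-3.4, 2.7, 2.7]
opening: 0.0235
gripper_force: 30.0
```

```bash
cat >> h.py <<'E'
def rows(ax,t0,t1,n):
    "tool-B row shifts along the crank circle, starting from the measured spot"
    p=unit(ctrl.get_obs()['tool_pos'])*1000; t=np.linspace(t0,t1,n+1)[1:]; g=np.vstack([p,np.array(ax)*1000+55*np.c_[-np.cos(t),np.sin(t)]]); d=np.diff(g,axis=0)
    return [(float(round(a,1)),float(round(-b,1))) for a,b in d]
E
python3 - <<'E'
from h import *
o=ctrl.get_obs();p=unit(o['tool_pos']);print(p,U.T@o['force'][:2],o['force'][2]); ax=np.array([.0556,-.2212])
t=np.arctan2(p[1]-ax[1],ax[0]-p[0]);print(t,rows(ax,t,1.1,5))
E
```

```text
[ 0.00393019 -0.20196831] [-3.23560255  2.88141747] 2.694772397358344
0.3563167688794749 [(3.5, -7.4), (4.5, -6.8), (5.4, -6.1), (6.3, -5.2), (7.0, -4.2)]
```

Call:
{"name": "apply_moves", "arguments": {
  "targets": [
    {"travel": [2.7,-7.4,0],"roll": 0,"jaw": 15},
    {"travel": [4.5,-6.8,0],"roll": 0,"jaw": 15},
    {"travel": [5.4,-6.1,0],"roll": 0,"jaw": 15},
    {"travel": [6.3,-5.2,0],"roll": 0,"jaw": 15},
    {"travel": [7.0,-4.2,0],"roll": 0,"jaw": 15},
    {"travel": [0,0,0],"roll": 0,"jaw": 15}
  ]
}}

```text
clock: 55.95
tool_pos: [0.5356, -0.2338, 0.0947]
orientation: [-180.0, -0.0, 3.5]
force: [-1.0, 7.2, 4.4]
opening: 0.0233
gripper_force: 30.0
```

Run:
```python
from h import *
o=ctrl.get_obs();p=unit(o['tool_pos']);print(p,U.T@o['force'][:2],o['force'][2]); ax=np.array([.0556,-.2212])
print(np.linalg.norm(p-ax))
# axis from three grip points, radius 55
from scipy.optimize import least_squares
P=np.array([[.0032,-.2382],[.0039,-.2018],p]); r=least_squares(lambda a:np.linalg.norm(P-a,axis=1)-.055,ax); print(r.x,r.fun*1000); ax=r.x
t=np.arctan2(p[1]-ax[1],ax[0]-p[0]);print(t,rows(ax,t,t+.85,5))
```

```text
[ 0.03196684 -0.17150808] [-0.57370725  7.27213007] 4.414740665960961
0.055025568954669334
[ 0.05544852 -0.22119119] [-0.05268363  0.07511266 -0.04728892]
1.129284336188605 [(8.7, -3.3), (9.2, -1.7), (9.3, -0.2), (9.2, 1.4), (8.9, 3.0)]
```

Call:
{"name": "apply_moves", "arguments": {
  "targets": [
    {"travel": [8.7,-4.3,0],"roll": 0,"jaw": 15},
    {"travel": [9.2,-1.7,0],"roll": 0,"jaw": 15},
    {"travel": [9.3,-0.2,0],"roll": 0,"jaw": 15},
    {"travel": [9.2,1.4,0],"roll": 0,"jaw": 15},
    {"travel": [8.9,3.0,0],"roll": 0,"jaw": 15},
    {"travel": [0,0,0],"roll": 0,"jaw": 15}
  ]
}}

```text
clock: 56.55
tool_pos: [0.582, -0.2307, 0.0948]
orientation: [180.0, -0.2, 3.5]
force: [3.7, 3.1, -0.1]
opening: 0.0231
gripper_force: 30.0
```

```bash
cat >> h.py <<'E'
def crank(dt,n,ax=np.array([.0555,-.2212])):
    o=ctrl.get_obs();p=unit(o['tool_pos']);t=np.arctan2(p[1]-ax[1],ax[0]-p[0])
    print('r',np.linalg.norm(p-ax),'t',t%(2*np.pi),'F',U.T@o['force'][:2],o['force'][2],'z',o['tool_pos'][2],o['opening']); print(rows(ax,t,t+dt,n))
E
python3 -c "
from h import *
crank(1.5,9)"
```

```text
r 0.0549825958832916 t 2.000694779507451 F [3.88822707 2.91654106] -0.11226869661692696 z 0.09480835225548995 0.02307139102168831
[(8.0, 4.5), (7.1, 5.8), (6.1, 6.9), (4.8, 7.8), (3.5, 8.5), (2.0, 8.9), (0.5, 9.1), (-1.0, 9.1), (-2.5, 8.8)]
```

Call:
{"name": "apply_moves", "arguments": {
  "targets": [
    {"travel": [8.0,4.5,0],"roll": 0,"jaw": 15},
    {"travel": [7.1,5.8,0],"roll": 0,"jaw": 15},
    {"travel": [6.1,6.9,0],"roll": 0,"jaw": 15},
    {"travel": [4.8,7.8,0],"roll": 0,"jaw": 15},
    {"travel": [3.5,8.5,0],"roll": 0,"jaw": 15},
    {"travel": [2.0,8.9,0],"roll": 0,"jaw": 15},
    {"travel": [0.5,9.1,0],"roll": 0,"jaw": 15},
    {"travel": [-1.0,9.1,0],"roll": 0,"jaw": 15},
    {"travel": [-2.5,8.8,0],"roll": 0,"jaw": 15},
    {"travel": [0,0,0],"roll": 0,"jaw": 15}
  ]
}}

```text
clock: 57.55
tool_pos: [0.6137, -0.2999, 0.095]
orientation: [179.9, -0.2, 3.4]
force: [5.3, -3.7, -4.8]
opening: 0.024
gripper_force: 30.0
```

```bash
python3 -c "
from h import *
crank(1.45,9)"
```

```text
r 0.05464659097212281 t 3.5359939695975067 F [ 5.04173705 -3.97515458] -4.774255430978147 z 0.09496036429562484 0.024049421554617874
[(-3.7, 8.0), (-5.3, 7.1), (-6.3, 6.2), (-7.2, 5.1), (-8.0, 3.9), (-8.5, 2.5), (-8.8, 1.1), (-8.8, -0.3), (-8.7, -1.7)]
```

Call:
{"name": "apply_moves", "arguments": {
  "targets": [
    {"travel": [-3.7,8.0,0],"roll": 0,"jaw": 15},
    {"travel": [-5.3,7.1,0],"roll": 0,"jaw": 15},
    {"travel": [-6.3,6.2,0],"roll": 0,"jaw": 15},
    {"travel": [-7.2,5.1,0],"roll": 0,"jaw": 15},
    {"travel": [-8.0,3.9,0],"roll": 0,"jaw": 15},
    {"travel": [-8.5,2.5,0],"roll": 0,"jaw": 15},
    {"travel": [-8.8,1.1,0],"roll": 0,"jaw": 15},
    {"travel": [-8.8,-0.3,0],"roll": 0,"jaw": 15},
    {"travel": [-8.7,-1.7,0],"roll": 0,"jaw": 15},
    {"travel": [0,0,0],"roll": 0,"jaw": 15}
  ]
}}

```text
clock: 58.55
tool_pos: [0.5472, -0.3346, 0.0948]
orientation: [180.0, 0.1, 3.4]
force: [-1.8, -5.6, -1.6]
opening: 0.0237
gripper_force: 30.0
```

```bash
python3 -c "
from h import *
crank(6.30-4.99,8)"
```

```text
r 0.054738523268018875 t 5.0471943791529075 F [-2.15209553 -5.4682627 ] -1.6384228101364842 z 0.09481762991619021 0.02368941601086873
[(-8.3, -3.4), (-7.5, -4.9), (-6.6, -6.1), (-5.5, -7.1), (-4.3, -7.9), (-3.0, -8.5), (-1.5, -8.9), (-0.1, -9.0)]
```

Call:
{"name": "apply_moves", "arguments": {
  "targets": [
    {"travel": [-8.3,-3.4,0],"roll": 0,"jaw": 15},
    {"travel": [-7.5,-4.9,0],"roll": 0,"jaw": 15},
    {"travel": [-6.6,-6.1,0],"roll": 0,"jaw": 15},
    {"travel": [-5.5,-7.1,0],"roll": 0,"jaw": 15},
    {"travel": [-4.3,-7.9,0],"roll": 0,"jaw": 15},
    {"travel": [-3.0,-8.5,0],"roll": 0,"jaw": 15},
    {"travel": [-1.5,-8.9,0],"roll": 0,"jaw": 15},
    {"travel": [0,-6.5,0],"roll": 0,"jaw": 15},
    {"travel": [0,0,0],"roll": 0,"jaw": 15},
    {"travel": [0,0,0],"roll": 0,"jaw": 15}
  ]
}}

```text
clock: 59.55
tool_pos: [0.5072, -0.2822, 0.0947]
orientation: [-179.9, 0.2, 3.4]
force: [-7.0, 1.9, 5.0]
opening: 0.0236
gripper_force: 30.0
```

```bash
python3 -c "
from h import *
crank(.03,1)"
```

```text
r 0.05488672060724628 t 0.055162606842584117 F [-6.87706869  2.35639934] 5.027617227132396 z 0.0946763709682788 0.023637834582513992
[(0.0, -1.7)]
```

Call:
{"name": "apply_moves", "arguments": {
  "targets": [
    {"travel": [-0.8,-1.5,0],"roll": 0,"jaw": 15},
    {"travel": [0,0,0],"roll": 0,"jaw": 15},
    {"travel": [0,0,0],"roll": 0,"jaw": 15}
  ]
}}

```text
clock: 59.85
tool_pos: [0.5072, -0.2817, 0.0947]
orientation: [-180.0, 0.1, 3.4]
force: [-4.7, -2.5, 2.8]
opening: 0.0238
gripper_force: 30.0
```

```bash
python3 -c "
from h import *
crank(.03,1)"
```

```text
r 0.05494871377470655 t 0.06525114564603014 F [-4.84871346 -2.24869683] 2.8407471478513084 z 0.09470495931102442 0.023827518233155848
[(0.1, -1.6)]
```

Call:
{"name": "apply_moves", "arguments": {
  "targets": [
    {"travel": [0,1,0],"roll": 0,"jaw": 15},
    {"travel": [0,0,0],"roll": 0,"jaw": 50},
    {"travel": [0,0,0],"roll": 0,"jaw": 50},
    {"travel": [0,0,0],"roll": 0,"jaw": 50},
    {"travel": [0,0,-20],"roll": 0,"jaw": 50},
    {"travel": [0,0,-30],"roll": 0,"jaw": 50},
    {"travel": [0,0,-30],"roll": 0,"jaw": 30},
    {"travel": [-40,0,0],"roll": 0,"jaw": 0},
    {"travel": [-40,0,0],"roll": 0,"jaw": 0},
    {"travel": [-40,0,0],"roll": 0,"jaw": 0}
  ]
}}

```text
clock: 60.85
tool_pos: [0.3874, -0.2896, 0.1749]
orientation: [180.0, -0.1, 3.5]
force: [0.1, -1.1, 0.3]
opening: 0.0236
gripper_force: 0.0
```

Run:
```python
from h import *
snap('top','t6.png');snap('scene','s6.png')
a=cv2.resize(cv2.imread('pics/t6.png')[110:250,190:430],None,fx=1.66,fy=1.66,interpolation=cv2.INTER_CUBIC); b=cv2.resize(cv2.imread('pics/s6.png')[140:320,60:360],None,fx=1.33,fy=1.33,interpolation=cv2.INTER_CUBIC)
w=max(a.shape[1],b.shape[1]); c=np.zeros((a.shape[0]+b.shape[0],w,3),np.uint8); c[:a.shape[0],:a.shape[1]]=a; c[a.shape[0]:,:b.shape[1]]=b; c=cv2.resize(c,None,fx=1.2,fy=1.2); print(c.shape); cv2.imwrite('pics/c6.png',c)
```

```text
(565, 479, 3)
```

View pics/c6.png

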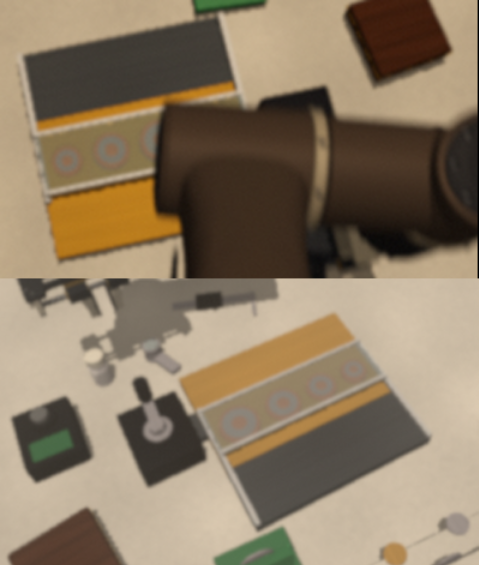

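The cover is closed over all four seated medals in both views, and the loupe and tube have not moved. Next is the button, at about (0.460, -0.443).

Run:
```python
from h import *
print(onz('top',[(406.7,200.9)],.057),onz('scene',[(60+70/2.9,150+217/2.9)],.057),to(.460,-.443,.10))
```

```text
[[ 0.46014448 -0.44589916  0.057     ]] [[ 0.45742654 -0.44126276  0.057     ]] [ 66.6 157.9  74.9]
```

Call:
{"name": "apply_moves", "arguments": {
  "targets": [
    {"travel": [16,40,0],"roll": 0,"jaw": 0},
    {"travel": [16,40,0],"roll": 0,"jaw": 0},
    {"travel": [16,40,0],"roll": 0,"jaw": 0},
    {"travel": [17,40,0],"roll": 0,"jaw": 0},
    {"travel": [0,0,40],"roll": 0,"jaw": 0},
    {"travel": [0,0,35],"roll": 0,"jaw": 0},
    {"travel": [0,0,0],"roll": 0,"jaw": 0},
    {"travel": [0,0,0],"roll": 0,"jaw": 0}
  ]
}}

```text
clock: 61.75
tool_pos: [0.4631, -0.4457, 0.0999]
orientation: [-180.0, 0.1, 3.5]
force: [-0.5, -0.6, 1.6]
opening: 0.0004
gripper_force: 0.0
```

Run:
```python
from h import *
print(to(.459,-.445,.085),ctrl.get_obs()['force'])
```

```text
[-4.  -0.9 14.9] [-0.45613042 -0.59826906  1.57837435]
```

Call:
{"name": "apply_moves", "arguments": {
  "targets": [
    {"travel": [-3.5,-0.9,10],"roll": 0,"jaw": 0},
    {"travel": [0,0,4],"roll": 0,"jaw": 0},
    {"travel": [0,0,4],"roll": 0,"jaw": 0},
    {"travel": [0,0,0],"roll": 0,"jaw": 0}
  ]
}}

```text
clock: 62.15
tool_pos: [0.4599, -0.445, 0.0833]
orientation: [179.9, -0.1, 3.5]
force: [-1.5, 1.0, 4.8]
opening: -0.0001
gripper_force: 2.5
```

Call:
{"name": "apply_moves", "arguments": {
  "targets": [
    {"travel": [0,0,3],"roll": 0,"jaw": 0},
    {"travel": [0,0,0],"roll": 0,"jaw": 0}
  ]
}}

```text
clock: 62.35
tool_pos: [0.4599, -0.4451, 0.0829]
orientation: [179.9, -0.1, 3.5]
force: [-5.0, 8.2, 24.5]
opening: 0.0005
gripper_force: 12.2
```

Call:
{"name": "apply_moves", "arguments": {
  "targets": [
    {"travel": [0,0,-4],"roll": 0,"jaw": 0},
    {"travel": [0,0,0],"roll": 0,"jaw": 0},
    {"travel": [0,0,0],"roll": 0,"jaw": 0}
  ]
}}

```text
clock: 62.65
tool_pos: [0.4599, -0.4451, 0.0838]
orientation: [179.9, -0.1, 3.5]
force: [1.0, -0.4, 3.4]
opening: 0.0007
gripper_force: 1.8
```

Call:
{"name": "apply_moves", "arguments": {
  "targets": [
    {"travel": [0,0,-2],"roll": 0,"jaw": 0},
    {"travel": [0,0,0],"roll": 0,"jaw": 0},
    {"travel": [0,0,0],"roll": 0,"jaw": 0}
  ]
}}

```text
clock: 62.95
tool_pos: [0.4597, -0.4451, 0.0849]
orientation: [180.0, -0.0, 3.5]
force: [1.4, 0.1, 3.0]
opening: 0.0005
gripper_force: 1.5
```

Call:
{"name": "apply_moves", "arguments": {
  "targets": [
    {"travel": [0,0,-2],"roll": 0,"jaw": 0},
    {"travel": [0,0,0],"roll": 0,"jaw": 0},
    {"travel": [0,0,0],"roll": 0,"jaw": 0}
  ]
}}

```text
clock: 63.25
tool_pos: [0.4591, -0.4448, 0.0866]
orientation: [-180.0, 0.0, 3.4]
force: [1.1, 0.0, 2.8]
opening: 0.0004
gripper_force: 1.1
```

The force fades gradually on the way up, from 3.4 to 2.8 N over about 3 mm. That is the button's spring, and at 24 N it was fully down. Now I lift clear.

Call:
{"name": "apply_moves", "arguments": {
  "targets": [
    {"travel": [0,0,-20],"roll": 0,"jaw": 0},
    {"travel": [0,0,-40],"roll": 0,"jaw": 0},
    {"travel": [0,0,-40],"roll": 0,"jaw": 0},
    {"travel": [0,0,0],"roll": 0,"jaw": 0},
    {"travel": [0,0,0],"roll": 0,"jaw": 0}
  ]
}}

```text
clock: 63.75
tool_pos: [0.4588, -0.4446, 0.1872]
orientation: [-180.0, -0.0, 3.4]
force: [-0.6, -0.4, -1.6]
opening: 0.0
gripper_force: 0.0
```

Run:
```python
from h import *
snap('scene','s7.png');a=cv2.imread('pics/s7.png')[100:330,40:420];cv2.imwrite('pics/s7c.png',cv2.resize(a,None,fx=2.1,fy=2.1,interpolation=cv2.INTER_CUBIC))
```

```text
(no output)
```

View pics/s7c.png

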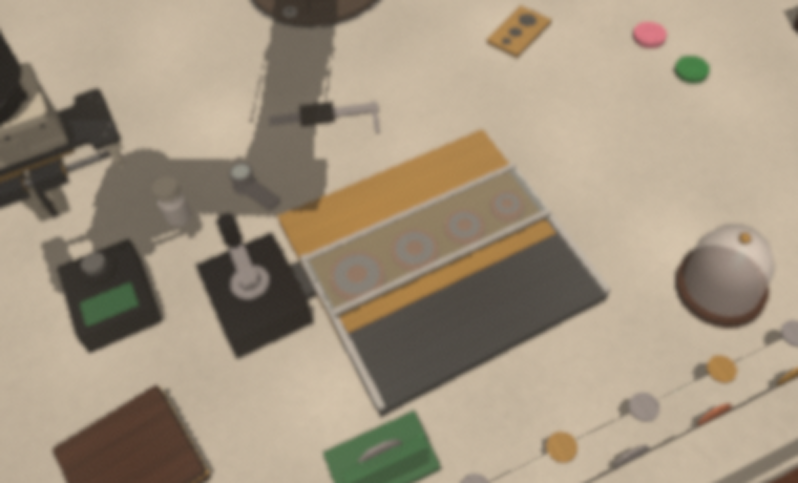

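The cover is closed over all four medals, the button is back up, and the other things on the shelf have not moved. I'm handing it in.

```bash
python3 -c "
from plant import ctrl
print(ctrl.close_job())"
```

```text
the job is handed in; nothing more can be done
None
```

All four medals are seated in their pockets, the cover is cranked closed, the button was pressed fully and released, and the job was handed in at about 64 s; s, m and l stuck at their pocket mouths at first and each needed a second slide of about 1 mm.

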